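# Close the charcoal box and build the stack of drawing boxes

### The arm

A 6-joint arm with a two-finger parallel gripper is mounted at the origin on the work surface. World frame = base frame: x ahead of the robot, y to its left, z up, the work surface at z = 0. Lengths are in mm, angles in rad, forces in N, time in s.
With the tool pointing down it reaches from about 350 to 875 mm from the base axis. Payload 4.2 kg.
Tool frame: the origin (TCP) lies on the centre line of the jaws, within the pads' length; the fingertips stand 14 mm ahead of it and the grasp point (between the pads) lies 5 mm behind it (tcp_to_tips is the distance from the TCP to the fingertips, in mm); z points along the fingers, y is the direction in which the jaws open and shut (so a half turn about z gives the same grasp; the last joint's range is limited). The gripper opens to 85 mm and grips with 20 to 120 N. Pads are 22 mm wide; open, the fingers measure 114 mm over their backs; the gripper's body (76 mm by 85 mm) begins 54 mm behind the grasp point. The pads swing forward as they close: fully open they stand 13 mm farther back than shut.
Start: joints at [1.522, 0.385, 0.008, 0, -1.194, -0.259], TCP at [189.319, 595.615, 245.312] pointing down, gripper open.
Joint ranges: [-3.14, 3.14], [-1.21, 2.06], [-1.07, 1.41], [-3.16, 2.05], [-2.99, -0.16], [-3.1, 3.1]. Speed limits (rad/s): [2.79, 2.79, 3.14, 3.14, 3.14, 3.14].

### API

Orientations are given as a unit quaternion [x, y, z, w].
In Python, from bench import read_state, get_image, job_done, tcp_to_tips gives the robot as it stands. The module is installed in compiled form; this text tells all that it offers.
- The arm moves only by the tool play_rows, never from a script. Its argument "targets" is a list of rows, each an object of numbers: "gripper": the gripper's target within -1 to 1 (shut at 1, half-way at 0, fully open at -1); "tx", "ty", "tz": the shift along the tool's x, y, z scaled (see below); "spin": the turn about the tool's z scaled (see below). A call has 1 to 12 rows; each row is the pose to reach, as a shift and turn from the pose commanded when the call began, along the tool's axes at that moment; what a row does not reach only later rows make up. The controller multiplies each number of a shift by 0.25 m and each number of a turn by pi/4 rad. A row lasts 1/8 s, in which the tool goes at most 62.5 mm and 10.7 degrees, less where a joint would pass 70% of its speed; a pose out of reach is approached as far as the arm can. A call with a number of a shift or a turn outside -1 to 1 is refused whole. A call with a gripper value outside its range is refused whole. The fingers move at their own pace and stop on an object; the grip force is fixed at half the most. Time passes only in rows, so rows that repeat a pose let the fingers close. It gives the time, the measured TCP pose, the force and the opening at its end, in the units of the state.
- read_state(): the state, without advancing time (a new reading comes with each control period).
- get_image(name): name is "side" or "top"; returns a dict with "frame" (384x512x3 uint8, red, green, blue), "depth" (384x512 float32, mm along the optical axis (not along the pixel's ray), 0 where there is no reading), "mtx" (3x3 intrinsics, pixels), "world_to_cam" (4x4, takes a point from world to camera coordinates). Camera axes: x right, y up, looking along -z (the intrinsics and any distortion apply to the point x, -y, -z); pixel columns grow to the right and rows downward; lengths in mm; the calibration is good to about 2 mm. A picture is of the moment at which its call begins.
- job_done(): hands the job in, once; it reports no verdict.
The state is a dict: "clock": time; "joints": joint angles; "joint_vel": joint speeds; "joint_efforts": joint torques, N m; "position": TCP position; "ee_rot": TCP orientation; "contact_force": force on the tool from outside, world axes, zero at the start; "wrist_torque": the same for the moment, N m; "gripper_width": finger opening in mm.
Only numpy, scipy, OpenCV 4.12 (cv2) and the standard library are available. Lean on these libraries where they do the work, as an engineer would, in place of code of your own. Each camera call takes 0.05 s, during which the arm holds its last target.

### The job

Take the loose lid off the sloped easel and close the open box of charcoal with it, so that the lid sits down fully and square; then stand that closed box on the deep box, and last the shallow box on top of it, each with its four feet down in the corner recesses of the lid below. Set things down rather than dropping them, leave the deep box where it stands, do not disturb the other things on the desk, and let go of the finished stack.

Things in the scene. Friction and masses are not known exactly. Their poses are not given: they have to be found in the camera images.
- lid: Loose plywood lid, 0.09 kg, tilted 30 degrees on the easel, own x up the slope. Plate 120 (x) x 58 (y) x 12 mm with a plug 110 x 48 x 6 mm below (its lower 3 mm 106 x 44). Origin: centre of the plug's underside; plate z = 6 to 18 mm, own z out of its top. No handle: grip the plate's edges across the 58 mm; fingertips below its underside would meet the box's rim.
- open_box: Open wooden box with charcoal sticks, 0.3 kg, on the desk. 125 (x) x 63 (y) mm. Four round feet (12 mm diameter, 8 mm tall) at x +-47, y +-16 mm. Origin: centre of the feet's undersides; body z = 8 to 50 mm, walls 5 mm, mouth 115 x 53 mm (2.5 mm play for the plug). Lid held by its weight only; lid is narrower than the body, so the closed box can be gripped across the body's 63 mm. Stacks either way round.
- open_box_seat (a point): Where the lid's origin lies when seated (either way round): 44 mm above the open box's origin, axes as the box's. The plate then lies on the rim (z = 50 mm) and the closed box is 62 mm high.
- deep_box: Deep box, the tallest (80 mm), closed for good, 0.8 kg, on the desk: the bottom of the stack. 125 (x) x 63 (y) mm, feet as on the others. Origin: centre of the feet's undersides. Top of its lid (120 x 58 mm) at z = 80 mm, with four square recesses (16 mm wide, 6 mm deep, grey floors, centred at x +-47, y +-16 mm).
- deep_box_top (a point): Centre of the deep box's lid at the level of the recess floors, 74 mm above the deep box's origin: the origin of the box stacked on it comes here (2 mm play all round; with its feet beside the recesses it stands 6 mm higher).
- shallow_box: Shallow box (46 mm high), closed for good, 0.3 kg, on the desk. 125 (x) x 63 (y) mm. Four round feet (12 mm diameter, 8 mm tall) at x +-47, y +-16 mm. Origin: centre of the feet's undersides; body z = 8 to 34 mm, fixed lid plate (120 x 58 mm) above it. Can be gripped across the body's 63 mm. Stacks either way round.
- lid_top (a point): Centre of the loose lid at the level of the floors of its four square recesses (16 mm wide, 6 mm deep, grey floors, centred at x +-47, y +-16 mm), 12 mm above the lid's origin: the shallow box's origin comes here.
- easel: Fixed table easel of wood: a board 160 mm wide and 200 mm long, rising at 30 degrees along its own +x (away from the robot), with a ledge 14 mm proud of the board across its lower end against which the lid's end rests. Origin on the desk under its middle; its top edge is about 120 mm high.
- cone: Bystander: white plaster cone, 64 mm diameter, 85 mm high; origin at the centre of its underside.
- drum: Bystander: white plaster cylinder, 64 mm diameter, 50 mm high; origin at the centre of its underside.
- cup: Bystander: white pencil cup, 64 mm diameter, 85 mm high, pencils to 155 mm; origin at the centre of its underside.
- bottle: Bystander: clear water bottle, 60 mm diameter, 150 mm high; origin at the centre of its underside.
There are look-alikes about, which are no part of the job. What is shaped like the shallow_box but green or yellow is not meant.

How it is judged (in metres and radians):
On the way, in this order (a step that is already met when the one before it is completed fails the run):
1. the lid is seated fully and square on the open box while that stands on the desk (z of lid in the frame of open_box between 0.042 and 0.0465 m and distance between lid and open_box_seat below 0.006 m and angle between the x axis of lid and the x axis of open_box, either way round below 0.06 rad and height (world z) of open_box below 0.01 m), for 0.2 s.
2. the closed box stands on the deep box, feet in the recesses, lid still seated, let go (z of lid in the frame of open_box between 0.042 and 0.0465 m and distance between lid and open_box_seat below 0.006 m and angle between the x axis of lid and the x axis of open_box, either way round below 0.06 rad and distance between open_box and deep_box_top below 0.0055 m and angle between the x axis of open_box and the x axis of deep_box, either way round below 0.06 rad and z of open_box in the frame of deep_box_top below 0.0025 m and angle between each of lid, open_box, deep_box's own z axis and vertical below 0.04 rad and contact force between the fingers and lid below 0.1 N and contact force between the fingers and open_box below 0.1 N), for 0.2 s.
At the end, for the whole second after the job is handed in: Lid within 6 mm of its seat, closed box on the deep box and shallow box on the lid within 5.5 mm of place, none over 2.5 mm high, square within 0.06 rad; all upright within 0.04 rad, at rest, released; deep box on the desk, moved under 30 mm (all of step 2 and distance between shallow_box and lid_top below 0.0055 m and angle between the x axis of shallow_box and the x axis of lid, either way round below 0.06 rad and z of shallow_box in the frame of lid_top below 0.0025 m and angle between shallow_box's own z axis and vertical below 0.04 rad and linear speed of each of lid, open_box, shallow_box below 0.02 m/s and contact force between the fingers and shallow_box below 0.1 N and distance of deep_box from where it was at the start of the episode below 0.03 m and height (world z) of deep_box below 0.004 m); the robot touches nothing.
It fails at once if a bystander is pushed more than 30 mm or knocked over (distance of any of cone, drum, cup, bottle from where it was at the start of the episode above 0.03 m or angle between any of cone, drum, cup, bottle's own z axis and vertical above 0.3 rad).
It fails at once if the deep box is pushed more than 30 mm (distance of deep_box from where it was at the start of the episode above 0.03 m).
It fails at once if the lid or a box is dropped (falls free, faster than 0.6 m/s) ((linear speed of lid above 0.6 m/s and contact force between anything else and lid below 0.05 N) or (linear speed of open_box above 0.6 m/s and contact force between anything else and open_box below 0.05 N) or (linear speed of shallow_box above 0.6 m/s and contact force between anything else and shallow_box below 0.05 N)).
It also fails if it takes over 72 s, if anything falls off the work surface, if the arm or the gripper's body presses on something with over 40 N, if the wrist force passes 120 N, or if a joint passes its speed limit or range.

## Working session

There is one attempt and no reset: what is moved stays moved. The work goes in short steps, Python scripts to look and compute and a tool call to move; the robot and the scene stay as the last step left them, time stands still between calls to the robot, and variables do not carry over. Pictures are saved under pics/ and viewed, and the job is handed in when it is done.

Besides the shell and the picture viewer there is one more tool, called after "Call:" as name([rows], argument=value, ...), one row to a line, values as JSON. play_rows: Moves the arm, as the interface text tells. Its arguments: {"type":"object","properties":{"targets":{"type":"array","items":{"type":"object","properties":{"gripper":{"type":"number"},"tx":{"type":"number","minimum":-1,"maximum":1},"ty":{"type":"number","minimum":-1,"maximum":1},"tz":{"type":"number","minimum":-1,"maximum":1},"spin":{"type":"number","minimum":-1,"maximum":1}}}}},"required":["targets"]}

```bash
mkdir -p pics; python3 - <<'E'
from bench import *
import cv2,numpy as np
s=read_state()
print(s, tcp_to_tips if not callable(tcp_to_tips) else tcp_to_tips())
for n in("top","side"):
    g=get_image(n); cv2.imwrite(f"pics/{n}0.png",cv2.cvtColor(g["frame"],cv2.COLOR_RGB2BGR)); print(g["mtx"],g["world_to_cam"]); np.savez(f"{n}0.npz",**g)
E
```

```text
{'clock': 0.0, 'joints': array([ 1.52162510e+00,  3.85523940e-01,  6.62920395e-03, -4.98007012e-04,
       -1.19397152e+00, -2.58603861e-01]), 'joint_vel': array([ 0.0002895 ,  0.00210726,  0.00077097, -0.00043772, -0.00100957,
       -0.00162748]), 'joint_efforts': array([-5.13113100e-04, -3.92286336e+01,  1.88401937e+01,  4.18623403e+00,
       -4.68639715e-03, -6.65829951e-07]), 'position': array([189.14805856, 595.11679848, 244.24269322]), 'ee_rot': array([ 9.88168019e-01, -1.53371579e-01, -1.21990354e-04,  1.05348695e-03]), 'contact_force': array([-0.05669835,  0.07288487, -0.60981481]), 'wrist_torque': array([-0.02131742,  0.00255015, -0.01812736]), 'gripper_width': 85.69457670821059} 14.0
[[431.07323299   0.         252.18270054]
 [  0.         431.07323299 190.70030427]
 [  0.           0.           1.        ]] [[ 2.88702187e-02 -9.99368658e-01  2.07073678e-02 -5.67197125e+01]
 [ 9.83519009e-01  3.20991897e-02  1.77932575e-01 -4.88266059e+02]
 [-1.78484929e-01  1.52291375e-02  9.83824783e-01 -1.12569957e+03]
 [ 0.00000000e+00  0.00000000e+00  0.00000000e+00  1.00000000e+00]]
[[420.83475509   0.         243.97790056]
 [  0.         420.83475509 192.61838001]
 [  0.           0.           1.        ]] [[ 9.97386247e-01 -6.86916687e-02  2.24082227e-02 -4.92094763e+02]
 [ 1.96470443e-02  5.56277664e-01  8.30764199e-01 -7.85739549e+01]
 [-6.95317729e-02 -8.28152531e-01  5.56173280e-01 -1.09300572e+03]
 [ 0.00000000e+00  0.00000000e+00  0.00000000e+00  1.00000000e+00]]
```

View pics/top0.png

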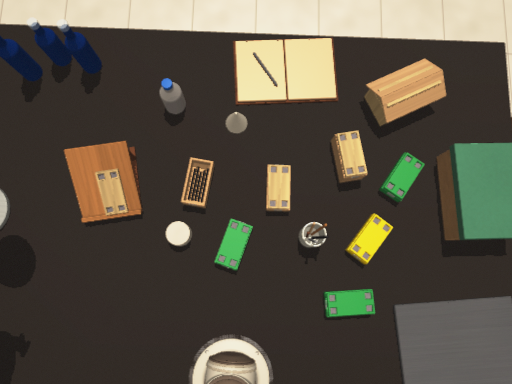

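View pics/side0.png

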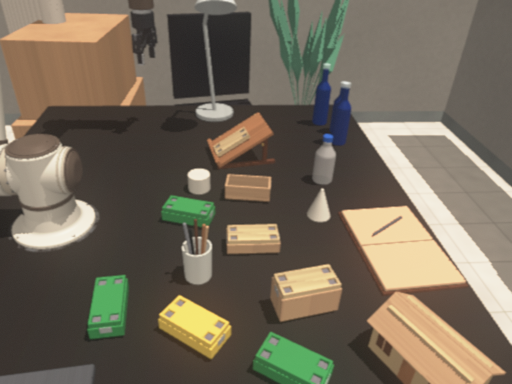

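The top view shows the lid at (112,192) on the easel, the open box at (198,183), a wooden shallow box at (279,188) and a deeper wooden box at (350,156). Green boxes are at (233,244), (403,177) and (350,303), and a yellow one at (370,238). Those are look-alikes by colour. I'll enlarge the three wooden candidates to confirm.

```bash
python3 - <<'E'
import cv2,numpy as np
t=cv2.imread("pics/top0.png")
cv2.imwrite("pics/crop1.png",cv2.resize(t[130:230,60:390][:, :].copy(),None,fx=2.4,fy=2.4,interpolation=cv2.INTER_CUBIC))
cv2.imwrite("pics/crop2.png",np.hstack([cv2.resize(t[150:220,x:x+70],None,fx=3.7,fy=3.7,interpolation=cv2.INTER_CUBIC) if x!=320 else cv2.resize(t[120:190,x:x+70],None,fx=3.7,fy=3.7,interpolation=cv2.INTER_CUBIC) for x in(80,245,320)]))
E
```

```text
(no output)
```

View pics/crop2.png

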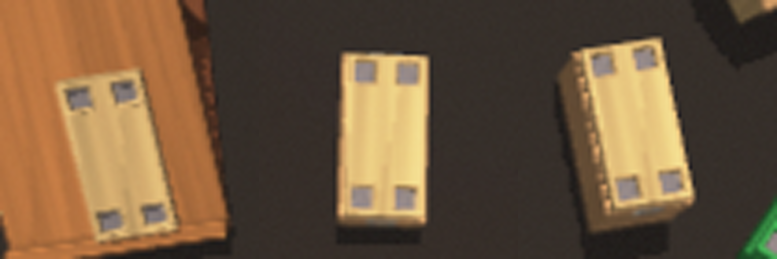

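View pics/crop1.png

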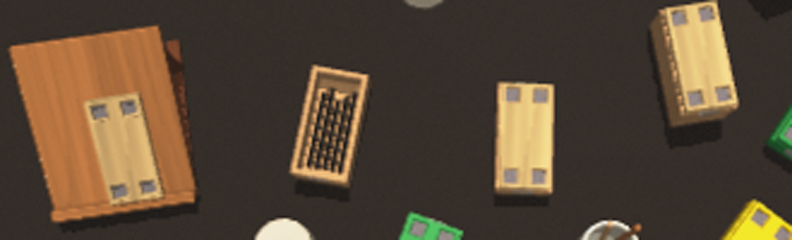

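The crop confirms it. The plate at left, lying on the easel with four grey recesses, is the loose lid. The middle natural-wood box is the shallow one. The right one, with its tall side visible, is the deep box. Next I'll measure them.

```bash
cat > h.py <<'E'
import cv2,numpy as np
def ray(g,uv):
    uv=np.asarray(uv,float).reshape(-1,1,2)
    n=cv2.undistortPoints(uv,g["mtx"],np.zeros(5)).reshape(-1,2)
    W=g["world_to_cam"];R=W[:3,:3];c=-R.T@W[:3,3]
    d=np.c_[n[:,0],-n[:,1],-np.ones(len(n))]@R
    return c,d
def onz(g,uv,z):
    c,d=ray(g,uv); return c+d*((z-c[2])/d[:,2])[:,None]
def onplane(g,uv,p,n):
    c,d=ray(g,uv); return c+d*(((p-c)@n)/(d@n))[:,None]
def proj(g,P):
    W=g["world_to_cam"];q=np.atleast_2d(P)@W[:3,:3].T+W[:3,3]
    x=g["mtx"]@np.c_[q[:,0],-q[:,1],-q[:,2]].T
    return (x[:2]/x[2]).T
def dpts(g,uv):
    uv=np.asarray(uv); z=g["depth"][uv[:,1].astype(int),uv[:,0].astype(int)]
    c,d=ray(g,uv); return c+d*z[:,None], z
def grey(g,box):
    x0,y0,x1,y1=box
    k=4
    im=cv2.resize(g["frame"][y0:y1,x0:x1],None,fx=k,fy=k,interpolation=cv2.INTER_CUBIC).astype(int)
    r,gg,b=im[...,0],im[...,1],im[...,2]
    m=((r-b<25)&(r+gg+b>240)).astype(np.uint8)
    n,l,st,ce=cv2.connectedComponentsWithStats(m)
    return [((ce[i][0]+.5)/k-.5+x0,(ce[i][1]+.5)/k-.5+y0,st[i,4]/k/k) for i in range(1,n) if st[i,4]>k*k*6]
E
python3 - <<'E'
from h import *
L=lambda n:dict(np.load(n+"0.npz"))
t,s=L("top"),L("side")
np.set_printoptions(precision=1,suppress=True)
for nm,bx,bs in (("lid",(92,165,130,220),(212,125,252,158)),("shal",(262,160,296,214),(224,222,284,256)),("deep",(330,128,370,184),(268,264,342,318))):
    print(nm,"top",np.array(grey(t,bx))); print("side",np.array(grey(s,bs)))
for g,bx in((t,(98,168,126,214)),(t,(335,132,362,178)),(t,(268,166,290,210))):
    x0,y0,x1,y1=bx
    uu,vv=np.meshgrid(np.arange(x0,x1),np.arange(y0,y1))
    f=g["frame"].astype(int);
    P,z=dpts(g,np.c_[uu.ravel(),vv.ravel()]); 
    c=f[y0:y1,x0:x1].reshape(-1,3); m=(z>0)&(c[:,0]-c[:,2]>60)&(c[:,0]>190)
    print(m.sum(), P[m].mean(0), np.percentile(P[m][:,2],[5,50,95]))
E
```

```text
lid top [[113.1 174.3  19.1]
 [100.9 176.1  20. ]
 [121.2 207.4  16.4]
 [109.3 209.2  18. ]]
side []
shal top [[272.9 169.1  17.8]
 [284.8 169.7  15.9]
 [272.1 203.1  17.1]
 [283.7 203.2  17.3]]
side [[271.1 228.    6.1]
 [232.7 229.    7.1]
 [272.7 236.4   6.2]
 [233.3 237.4   6.2]]
deep top [[353.6 135.6  16.1]
 [342.2 137.2  17.2]
 [360.7 169.   17.4]
 [349.1 170.8  17.8]]
side [[325.3 270.3  14.6]
 [281.8 278.1  16.5]
 [331.9 281.4  14.8]
 [276.1 290.2  17.2]
 [287.1 289.7  16.5]]
785 [470.3 331.9  67.1] [39.2 67.  93.1]
717 [ 597.  -303.    79.7] [76.  79.8 83.5]
784 [ 502.9 -113.1   45.2] [40.5 45.6 49.2]
```

```bash
cat >> h.py <<'E'
def rect(C):
    # 4 recess centres -> centre, x-axis yaw, spans
    C=np.asarray(C); c=C.mean(0); d=C-c
    w,v=np.linalg.eigh(d.T@d); ax=v[:,-1]; ax=ax*np.sign(ax[0]+1e-9)
    a=d@ax; lo=C[np.argsort(a)[:2]];hi=C[np.argsort(a)[2:]]
    ax2=hi.mean(0)-lo.mean(0); L=np.linalg.norm(ax2)
    return c,ax2/L,L,np.linalg.norm(lo[0]-lo[1]),np.linalg.norm(hi[0]-hi[1])
E
python3 - <<'E'
from h import *
L=lambda n:dict(np.load(n+"0.npz"))
t,s=L("top"),L("side")
np.set_printoptions(precision=2,suppress=True)
for nm,bx,z in(("shal",(262,160,296,214),43),("deep",(330,128,370,184),77)):
    c,ax,*r=rect(onz(t,np.array(grey(t,bx))[:,:2],z)); print(nm,c,np.arctan2(ax[1],ax[0]),r)
c,ax,*r=rect(onz(s,np.array(grey(s,(224,222,284,256)))[:,:2],43)); print("shal side",c,np.arctan2(ax[1],ax[0]),r)
G=[x for x in grey(s,(268,264,342,318)) ]; G=np.array(G)[[0,1,2,4]]
c,ax,*r=rect(onz(s,G[:,:2],77)); print("deep side",c,np.arctan2(ax[1],ax[0]),r)
# easel lid plane from depth
x0,y0,x1,y1=98,168,126,214
uu,vv=np.meshgrid(np.arange(x0,x1),np.arange(y0,y1)); uv=np.c_[uu.ravel(),vv.ravel()]
P,z=dpts(t,uv); f=t["frame"].astype(int)[y0:y1,x0:x1].reshape(-1,3)
m=(z>0)&(f[:,0]>205)&(f[:,1]>170)
Q=P[m]; p=Q.mean(0)
for _ in range(3):
    u,S,v=np.linalg.svd(Q-p); n=v[2]*np.sign(v[2][2]); e=(Q-p)@n; k=abs(e)<2*e.std(); Q=Q[k]; p=Q.mean(0)
print("plane",p,n,np.degrees(np.arccos(n[2])),e.std(),len(Q))
C=onplane(t,np.array(grey(t,(92,165,130,220)))[:,:2],p-3*n,n); print(C)
c,ax,*r=rect(C); print("lid c(top-3)",c,ax,r, "tilt",np.degrees(np.arcsin(ax[2])),"yaw",np.arctan2(ax[1],ax[0]))
# open box: mask
for g,bx,nm in((t,(178,150,222,214),"top"),(s,(218,170,278,206),"side")):
    x0,y0,x1,y1=bx
    im=cv2.resize(g["frame"][y0:y1,x0:x1],None,fx=12,fy=12,interpolation=cv2.INTER_CUBIC)
    cv2.imwrite(f"pics/ob_{nm}.png",cv2.cvtColor(im,cv2.COLOR_RGB2BGR))
# side crop of lid
cv2.imwrite("pics/lid_side.png",cv2.cvtColor(cv2.resize(s["frame"][105:175,195:285],None,fx=8,fy=8,interpolation=cv2.INTER_CUBIC),cv2.COLOR_RGB2BGR))
E
```

```text
shal [ 504.87 -112.75   43.  ] -0.010234486725128653 [np.float64(93.70919770841387), np.float64(31.649200111867547), np.float64(32.74651981873659)]
deep [ 595.62 -305.25   77.  ] 0.19052366321207695 [np.float64(94.20310160573304), np.float64(32.00081053297969), np.float64(31.70170234873541)]
shal side [ 505.11 -113.57   43.  ] -0.0018523420704333053 [np.float64(93.70234831152246), np.float64(31.70120924742069), np.float64(31.7817201456981)]
deep side [ 595.78 -306.58   77.  ] 0.19033551135288992 [np.float64(94.09832717918566), np.float64(31.717367808910684), np.float64(32.087033886940745)]
plane [472.94 323.66  69.03] [-0.49 -0.09  0.87] 29.967715626756522 1.5855557347672053 282
[[513.39 323.19  88.47]
 [507.56 354.48  88.41]
 [433.24 308.5   41.49]
 [427.5  339.75  41.47]]
lid c(top-3) [470.43 331.48  64.96] [0.85 0.16 0.5 ] [np.float64(94.01376533891315), np.float64(31.776482053234908), np.float64(31.826299544759255)] tilt 29.96770849451076 yaw 0.1816194951261004
```

View pics/ob_top.png

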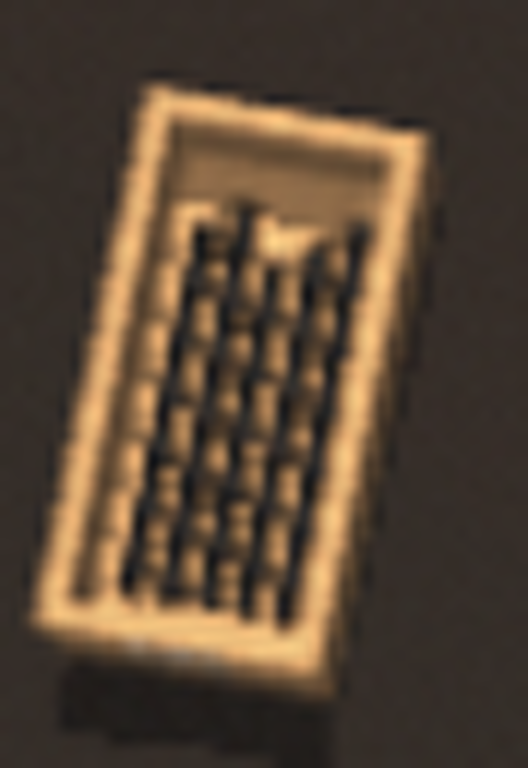

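View pics/lid_side.png

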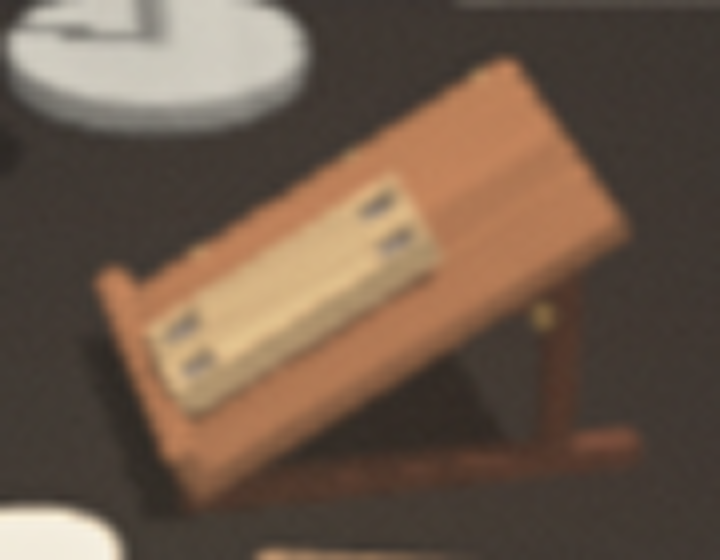

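```bash
python3 - <<'E'
from h import *
np.set_printoptions(precision=2,suppress=True)
t=dict(np.load("top0.npz"));s=dict(np.load("side0.npz"))
x0,y0,x1,y1=178,150,222,214
uu,vv=np.meshgrid(np.arange(x0,x1),np.arange(y0,y1)); uv=np.c_[uu.ravel(),vv.ravel()]
P,z=dpts(t,uv); f=t["frame"].astype(int)[y0:y1,x0:x1].reshape(-1,3)
m=(z>0)&(P[:,2]>43)&(P[:,2]<60)&(f[:,0]>140)
print(m.sum(),P[m][:,2].mean())
Q=onz(t,uv[m],50)[:,:2].astype(np.float32)
print(cv2.minAreaRect(Q))
# corners by eye
C=np.array([[145,88],[430,133],[325,660],[38,615]])/12-.5+.5/12+[x0,y0]
W=onz(t,C,50); print(W); print(W.mean(0)); print([np.linalg.norm(W[i]-W[(i+1)%4]) for i in range(4)])
d=W[0]-W[3]+W[1]-W[2]; print("yaw",np.arctan2(d[1],d[0]))
im=np.zeros((64*12,44*12,3),np.uint8)
mm=np.zeros((384,512),np.uint8); mm[uv[m][:,1],uv[m][:,0]]=255
a=cv2.resize(cv2.cvtColor(t["frame"],cv2.COLOR_RGB2BGR)[y0:y1,x0:x1],None,fx=9,fy=9,interpolation=cv2.INTER_CUBIC)
b=cv2.cvtColor(cv2.resize(mm[y0:y1,x0:x1],None,fx=9,fy=9,interpolation=cv2.INTER_NEAREST),cv2.COLOR_GRAY2BGR)
cv2.imwrite("pics/ob_mask.png",np.hstack([a,b]))
E
```

```text
257 49.43091944784613
((510.3753967285156, 108.1302261352539), (63.041465759277344, 125.85543823242188), 81.35858917236328)
[[577.04 131.94  50.  ]
 [568.72  66.74  50.  ]
 [446.93  84.7   50.  ]
 [455.03 149.13  50.  ]]
[511.93 108.12  50.  ]
[np.float64(65.72866613515808), np.float64(123.10351159550513), np.float64(64.93976085197208), np.float64(123.21174957541159)]
yaw -0.1431872169324279
```

View pics/ob_mask.png

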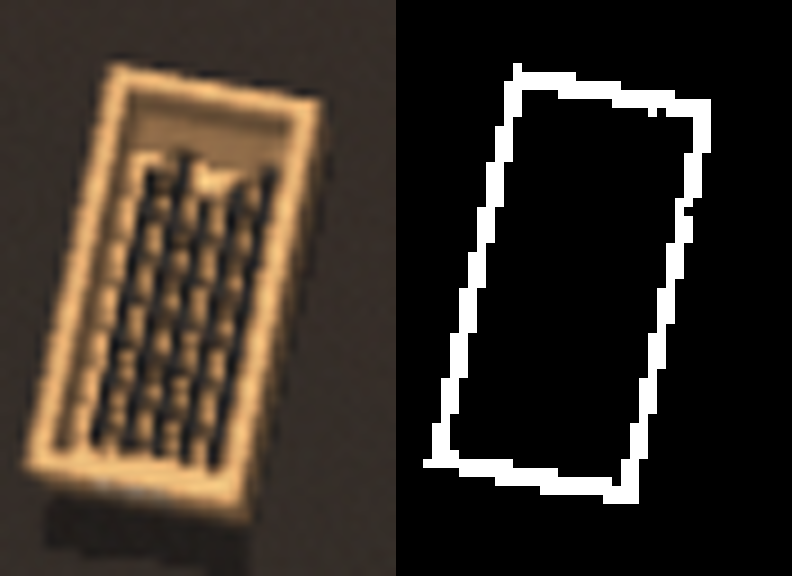

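View pics/ob_side.png

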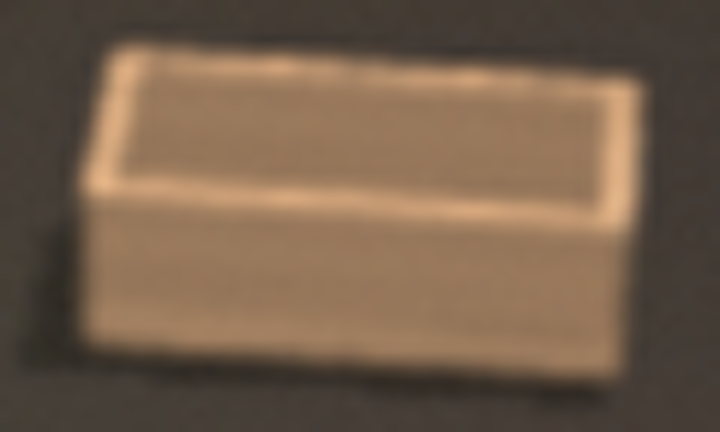

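```bash
cat >> h.py <<'E'
def plan(x,y,z,yaw,show=True):
    from bench import read_state
    from scipy.spatial.transform import Rotation as R
    s=read_state(); p=s["position"]; r=R.from_quat(s["ee_rot"]); M=r.as_matrix()
    cy=np.arctan2(M[1,0],M[0,0]); d=(yaw-cy+np.pi/2)%np.pi-np.pi/2
    t=M.T@(np.array([x,y,z])-p)
    print("t=%.2f pos"%s["clock"],p.round(1),"yaw %.4f tilt %.4f"%(cy,np.arccos(-M[2,2])),"F",s["contact_force"].round(1),"w %.1f"%s["gripper_width"],"q",s["joints"].round(2))
    print("tx,ty,tz = %.4f %.4f %.4f  spin %.4f | mm %s"%(*(t/250),-d/(np.pi/4),t.round(1)))
E
python3 - <<'E'
from h import *
t=dict(np.load("top0.npz"));s=dict(np.load("side0.npz"))
C=np.array([[118,45],[640,80],[625,225],[92,185]])/12-.5+.5/12+[218,170]
W=onz(s,C,50); print(W.round(1)); print(W.mean(0)); print([np.linalg.norm(W[i]-W[(i+1)%4]).round(1) for i in range(4)])
d=W[1]-W[0]+W[2]-W[3]; print("yaw",np.arctan2(d[1],d[0]))
plan(469,331,150,.1816)
E
```

```text
[[454.3 151.4  50. ]
 [579.1 131.2  50. ]
 [567.9  68.   50. ]
 [446.1  89.1  50. ]]
[511.85219652 109.93779727  50.        ]
[np.float64(126.4), np.float64(64.2), np.float64(123.6), np.float64(62.9)]
yaw -0.16606757859047175
t=0.10 pos [189.2 595.2 244.3] yaw -0.3080 tilt 0.0020 F [-0.3  0.2  0.2] w 85.3 q [ 1.52  0.39  0.01 -0.   -1.19 -0.26]
tx,ty,tz = 1.3868 0.6669 0.3788  spin -0.6234 | mm [346.7 166.7  94.7]
```

Call:
play_rows([
  {"tx":0.25,"ty":0.12,"tz":0.1,"spin":-0.2,"gripper":-0.45},
  {"tx":0.5,"ty":0.24,"tz":0.15,"spin":-0.4,"gripper":-0.45},
  {"tx":0.7,"ty":0.36,"tz":0.18,"spin":-0.6234,"gripper":-0.45},
  {"tx":0.9,"ty":0.48,"tz":0.18,"spin":-0.6234,"gripper":-0.45},
  {"tx":1,"ty":0.48,"tz":0.18,"spin":-0.6234,"gripper":-0.45},
  {"tx":1,"ty":0.48,"tz":0.18,"spin":-0.6234,"gripper":-0.45},
  {"tx":1,"ty":0.48,"tz":0.18,"spin":-0.6234,"gripper":-0.45},
])

```text
clock: 0.98
position: [390.9, 405.5, 199.9]
ee_rot: [0.996, 0.091, -0.0, 0.0]
contact_force: [0.5, 0.3, 0.2]
gripper_width: 61.9
```

```bash
python3 -c "
from h import *
plan(469,331,130,.1816)"
```

```text
t=0.97 pos [390.9 405.5 199.9] yaw 0.1816 tilt 0.0007 F [0.5 0.3 0.2] w 61.9 q [ 1.09  0.32 -0.21 -0.   -1.04  0.66]
tx,ty,tz = 0.2536 0.3495 0.2797  spin -0.0000 | mm [63.4 87.4 69.9]
```

Call:
play_rows([
  {"tx":0.13,"ty":0.18,"tz":0.1,"gripper":-0.45},
  {"tx":0.2536,"ty":0.3495,"tz":0.2,"gripper":-0.45},
  {"tx":0.2536,"ty":0.3495,"tz":0.28,"gripper":-0.45},
  {"tx":0.2536,"ty":0.3495,"tz":0.28,"gripper":-0.45},
  {"tx":0.2536,"ty":0.3495,"tz":0.28,"gripper":-0.45},
])

```text
invalid input
```

```bash
cat >> h.py <<'E'
def snap(tag,crops=None,k=1):
    from bench import get_image
    o={}
    for n in("top","side"):
        g=get_image(n); np.savez(f"{n}{tag}.npz",**g); o[n]=g
        im=cv2.cvtColor(g["frame"],cv2.COLOR_RGB2BGR)
        if crops and n in crops:
            x0,y0,x1,y1=crops[n]; im=cv2.resize(im[y0:y1,x0:x1],None,fx=k,fy=k,interpolation=cv2.INTER_CUBIC)
        cv2.imwrite(f"pics/{n}{tag}.png",im)
    return o
E
python3 -c "
from h import *
plan(469,331,70,.1816)
snap(1,{'side':(170,60,290,180),'top':(40,120,180,240)},5)"
```

```text
t=0.97 pos [390.9 405.5 199.9] yaw 0.1816 tilt 0.0007 F [0.5 0.3 0.2] w 61.9 q [ 1.09  0.32 -0.21 -0.   -1.04  0.66]
tx,ty,tz = 0.2537 0.3495 0.5197  spin -0.0000 | mm [ 63.4  87.4 129.9]
```

View pics/side1.png

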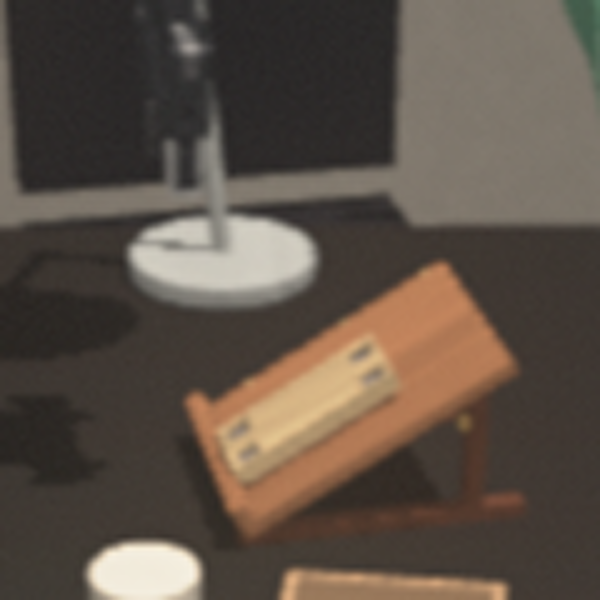

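View pics/top1.png

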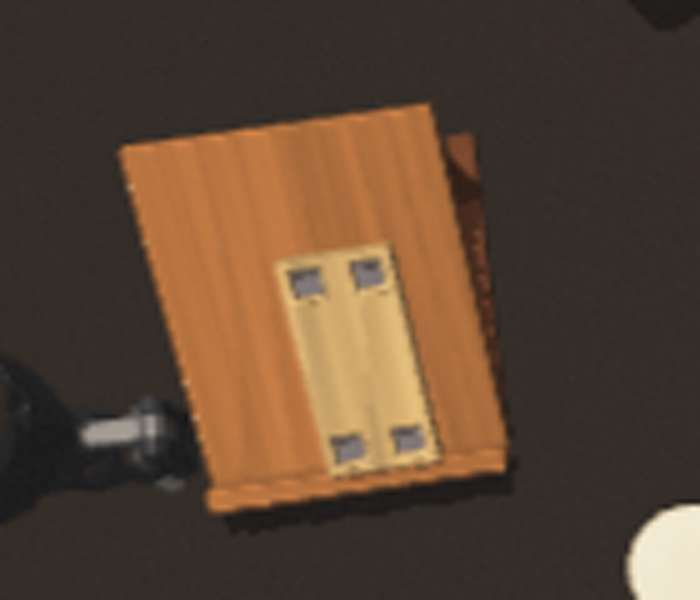

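The move was refused, probably because the rows had no spin value. The arm hasn't moved and is still left of the easel. I'll repeat it with all five numbers.

Call:
play_rows([
  {"tx":0.13,"ty":0.18,"tz":0.1,"spin":0,"gripper":-0.45},
  {"tx":0.2536,"ty":0.3495,"tz":0.2,"spin":0,"gripper":-0.45},
  {"tx":0.2536,"ty":0.3495,"tz":0.28,"spin":0,"gripper":-0.45},
  {"tx":0.2536,"ty":0.3495,"tz":0.28,"spin":0,"gripper":-0.45},
  {"tx":0.2536,"ty":0.3495,"tz":0.28,"spin":0,"gripper":-0.45},
])

```text
clock: 1.7
position: [469.2, 332.4, 131.2]
ee_rot: [0.996, 0.092, 0.001, -0.0]
contact_force: [0.9, 0.2, 0.8]
gripper_width: 61.7
```

```bash
python3 -c "
from h import *
plan(469,331,70,.1816)
snap(2,{'side':(170,60,290,180),'top':(40,120,180,240)},5)"
```

```text
t=1.70 pos [469.2 332.4 131.2] yaw 0.1839 tilt 0.0015 F [0.9 0.2 0.8] w 61.7 q [ 0.9   0.41 -0.27  0.   -0.89  0.86]
tx,ty,tz = -0.0021 0.0054 0.2449  spin 0.0029 | mm [-0.5  1.3 61.2]
```

View pics/side2.png

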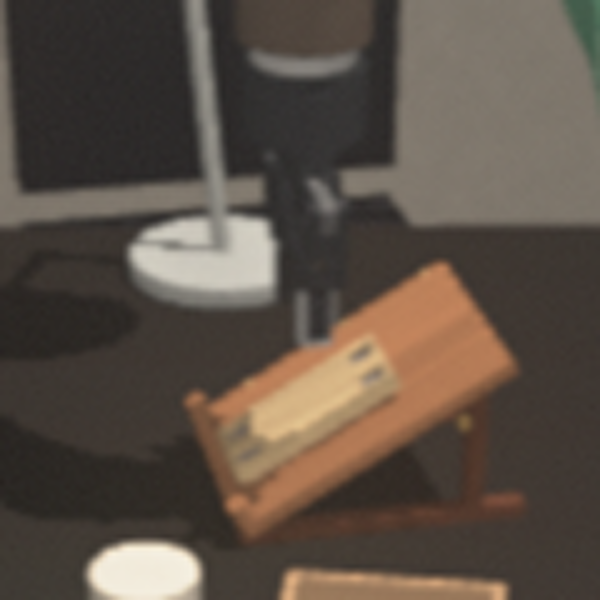

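View pics/top2.png

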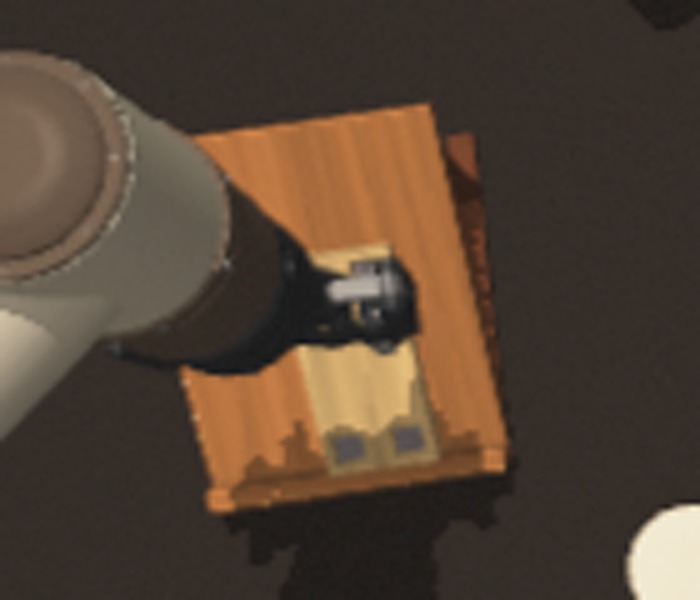

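```bash
python3 -c "
from h import *
s=dict(np.load('side2.npz'))
for off in (31,45):
  for z in (117,122,127):
    for a in (-11,11):
      p=np.array([469.2,332.4,z])+off*np.array([.183,-.983,0])+a*np.array([.983,.183,0])
      q=proj(s,p)[0]; print(off,z,a,((q-[170,60]+.5)*5).round(0))
"
```

```text
31 117 -11 [296. 353.]
31 117 11 [331. 350.]
31 122 -11 [296. 345.]
31 122 11 [331. 342.]
31 127 -11 [296. 338.]
31 127 11 [331. 335.]
45 117 -11 [301. 362.]
45 117 11 [336. 359.]
45 122 -11 [301. 355.]
45 122 11 [336. 352.]
45 127 -11 [302. 348.]
45 127 11 [336. 344.]
```

```bash
python3 -c "
from h import *
s=dict(np.load('side2.npz'))
cv2.imwrite('pics/z2.png',cv2.cvtColor(cv2.resize(s['frame'][100:145,215:260],None,fx=12,fy=12,interpolation=cv2.INTER_CUBIC),cv2.COLOR_RGB2BGR))
uv=np.array([(u,v) for v in range(118,134) for u in range(229,240)])
P,z=dpts(s,uv)
print(P[:,1].reshape(16,-1).round(0)); print(P[:,2].reshape(16,-1).round(0))
"
```

```text
[[ 294.  275.  272.  276.  271.  285.  286.  655.  658.  662.  656.]
 [ 290.  298.  289.  288.  287.  289.  292.  646.  643.  653.  644.]
 [ 294.  296.  289.  290.  294.  287.  289.  636.  638.  641.  637.]
 [ 291.  295.  287.  289.  289.  291.  289.  629.  627.  632.  627.]
 [ 288.  293.  288.  287.  285.  289.  289.  621.  618.  618.  620.]
 [ 293.  296.  291.  287.  290.  291.  289.  611.  606.  605.  610.]
 [ 293.  294.  283.  287.  287.  286.  289.  604.  602.  436.  430.]
 [ 288.  293.  286.  290.  293.  291.  286.  436.  433.  424.  420.]
 [ 293.  299.  289. -895.  292.  293.  289.  425.  420.  416.  420.]
 [ 298.  294.  287.  287.  293.  289.  291.  424.  416.  416.  412.]
 [ 301.  292.  297.  298.  296.  297.  297.  416.  411.  409.  409.]
 [ 554.  294.  425.  420.  418.  414.  410.  402.  410.  399.  361.]
 [ 429.  423.  414.  411.  407.  406.  407.  397.  365.  362.  363.]
 [ 425.  415.  419.  409.  408.  398.  399.  364.  362.  359.  360.]
 [ 414.  405.  405.  403.  397.  365.  363.  358.  353.  352.  349.]
 [ 402.  402.  396.  400.  357.  352.  357.  346.  349.  345.  34
[... 233 characters left out ...]
0.]
 [149. 147. 150. 150. 151. 149. 149.  -1.   0.  -0.  -1.]
 [144. 142. 145. 147. 145. 145. 146.  -1.   1.   2.  -0.]
 [141. 140. 145. 143. 143. 144. 142.  -2.  -1.  75.  77.]
 [140. 137. 140. 138. 137. 138. 140.  71.  73.  77.  78.]
 [134. 131. 136. 684. 134. 134. 135.  72.  75.  77.  75.]
 [128. 130. 133. 133. 130. 132. 131.  69.  73.  73.  75.]
 [123. 128. 125. 125. 126. 125. 125.  69.  72.  73.  72.]
 [  1. 123.  62.  64.  65.  66.  69.  72.  69.  73.  91.]
 [ 56.  59.  63.  64.  66.  67.  66.  71.  86.  87.  87.]
 [ 54.  59.  57.  61.  62.  67.  66.  83.  84.  85.  85.]
 [ 56.  60.  60.  60.  64.  79.  80.  82.  84.  85.  87.]
 [ 58.  58.  60.  59.  79.  82.  79.  84.  83.  85.  87.]]
```

View pics/z2.png

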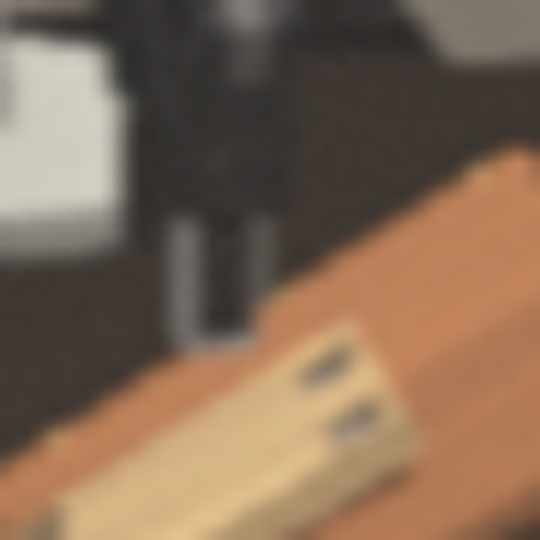

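The pads' tips show at about pixel (234,129), at z ≈ 123. That is 8 mm ahead of the TCP at this opening. I'll descend with the jaws wider and then grip.

Call:
play_rows([
  {"tx":0.006,"ty":0.005,"tz":0.12,"spin":0.003,"gripper":-0.7},
  {"tx":0.006,"ty":0.005,"tz":0.22,"spin":0.003,"gripper":-0.7},
  {"tx":0.006,"ty":0.005,"tz":0.265,"spin":0.003,"gripper":-0.7},
  {"tx":0.006,"ty":0.005,"tz":0.265,"spin":0.003,"gripper":-0.7},
  {"tx":0.006,"ty":0.005,"tz":0.265,"spin":0.003,"gripper":-0.7},
])

```text
clock: 2.42
position: [471.6, 330.9, 65.3]
ee_rot: [0.996, 0.09, 0.001, -0.001]
contact_force: [-0.3, -0.1, 0.7]
gripper_width: 72.7
```

```bash
python3 -c "
from h import *
plan(471,331.5,65,.1816)
snap(3,{'side':(180,80,280,180)},6)"
```

```text
t=2.42 pos [471.6 330.9  65.3] yaw 0.1801 tilt 0.0024 F [-0.3 -0.1  0.7] w 72.7 q [ 0.89  0.49 -0.33  0.   -0.74  0.86]
tx,ty,tz = -0.0020 -0.0028 0.0011  spin -0.0019 | mm [-0.5 -0.7  0.3]
```

View pics/side3.png

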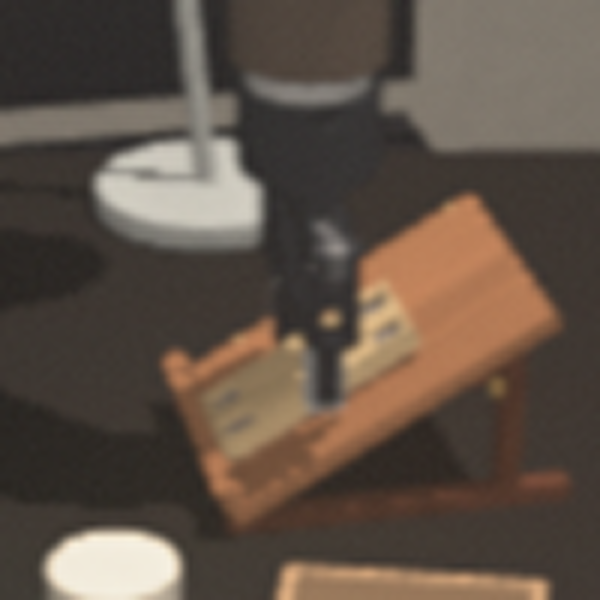

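The near finger stands beside the lid's plate at its middle (crop 325,400). I'll close and lift.

Call:
play_rows([
  {"tx":0,"ty":0,"tz":0,"spin":0,"gripper":1},
  {"tx":0,"ty":0,"tz":0,"spin":0,"gripper":1},
  {"tx":0,"ty":0,"tz":0,"spin":0,"gripper":1},
  {"tx":0,"ty":0,"tz":0,"spin":0,"gripper":1},
  {"tx":0,"ty":0,"tz":-0.08,"spin":0,"gripper":1},
  {"tx":0,"ty":0,"tz":-0.2,"spin":0,"gripper":1},
  {"tx":0,"ty":0,"tz":-0.36,"spin":0,"gripper":1},
  {"tx":0,"ty":0,"tz":-0.36,"spin":0,"gripper":1},
  {"tx":0,"ty":0,"tz":-0.36,"spin":0,"gripper":1},
])

```text
clock: 3.65
position: [470.5, 329.6, 153.4]
ee_rot: [0.996, 0.089, -0.001, 0.0]
contact_force: [0.1, -0.5, -0.9]
gripper_width: 56.5
```

```bash
python3 -c "
from h import *
plan(471,331.5,65,.1816)
snap(4,{'side':(180,60,280,160),'top':(60,110,180,230)},6)"
```

```text
t=3.65 pos [470.5 329.6 153.4] yaw 0.1789 tilt 0.0013 F [ 0.1 -0.5 -0.9] w 56.5 q [ 0.89  0.38 -0.24 -0.   -0.94  0.86]
tx,ty,tz = 0.0038 -0.0071 0.3537  spin -0.0034 | mm [ 0.9 -1.8 88.4]
```

View pics/side4.png

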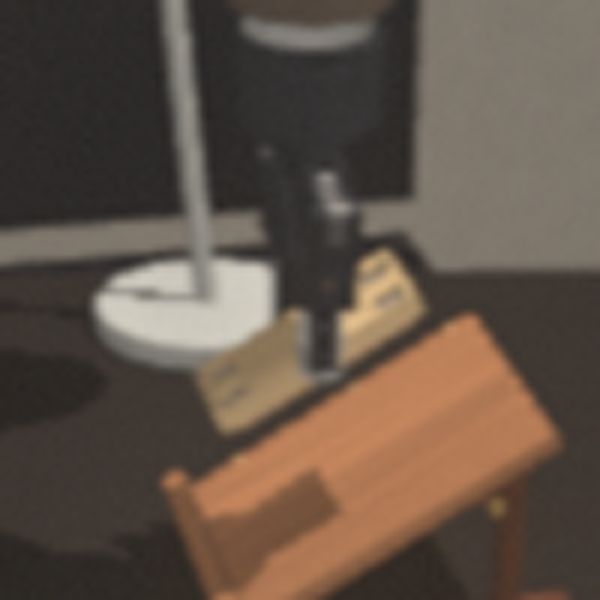

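The lid is lifted clear of the easel and still tilted 30°, with the jaw at 56.5 mm. The tool can't tilt, so I'll level the lid by lowering it onto bare desk between the open and shallow boxes, then regrip it.

```bash
python3 -c "
from h import *
plan(525,-5,100,-.152)
t=dict(np.load('top0.npz'))
print(onz(t,[[237,122],[178,234],[313,235],[172,95],[233,244]],0).round(0))"
```

```text
t=3.75 pos [470.4 329.4 152.6] yaw 0.1791 tilt 0.0029 F [-0.4  0.3 -0.6] w 56.2 q [ 0.89  0.38 -0.25 -0.   -0.94  0.86]
tx,ty,tz = -0.0227 1.3546 0.2127  spin 0.4216 | mm [ -5.7 338.7  53.2]
[[ 699.    7.    0.]
 [ 370.  159.    0.]
 [ 378. -215.    0.]
 [ 775.  200.    0.]
 [ 347.    6.    0.]]
```

Call:
play_rows([
  {"tx":0,"ty":0.15,"tz":0,"spin":0.1,"gripper":1},
  {"tx":0,"ty":0.35,"tz":0,"spin":0.2,"gripper":1},
  {"tx":0,"ty":0.55,"tz":0,"spin":0.3,"gripper":1},
  {"tx":0,"ty":0.75,"tz":0,"spin":0.4216,"gripper":1},
  {"tx":0,"ty":0.95,"tz":0,"spin":0.4216,"gripper":1},
  {"tx":-0.02,"ty":1,"tz":0,"spin":0.4216,"gripper":1},
  {"tx":-0.02,"ty":1,"tz":0,"spin":0.4216,"gripper":1},
])

```text
clock: 4.62
position: [510.2, 82.5, 153.3]
ee_rot: [0.997, -0.077, -0.001, 0.0]
contact_force: [0.7, 0.7, -0.4]
gripper_width: 56.3
```

```bash
python3 -c "
from h import *
plan(525,-5,75,-.152)"
```

```text
t=4.62 pos [510.2  82.5 153.3] yaw -0.1533 tilt 0.0017 F [ 0.7  0.7 -0.4] w 56.3 q [ 0.47  0.29 -0.38 -0.   -0.9   0.94]
tx,ty,tz = 0.1124 0.3365 0.3132  spin -0.0016 | mm [28.1 84.1 78.3]
```

Call:
play_rows([
  {"tx":0.05,"ty":0.16,"tz":0,"spin":-0.0016,"gripper":1},
  {"tx":0.112,"ty":0.33,"tz":0.1,"spin":-0.0016,"gripper":1},
  {"tx":0.112,"ty":0.3365,"tz":0.25,"spin":-0.0016,"gripper":1},
  {"tx":0.112,"ty":0.3365,"tz":0.36,"spin":-0.0016,"gripper":1},
  {"tx":0.112,"ty":0.3365,"tz":0.41,"spin":-0.0016,"gripper":1},
  {"tx":0.112,"ty":0.3365,"tz":0.41,"spin":-0.0016,"gripper":1},
])

```text
clock: 5.38
position: [525.7, -3.3, 51.0]
ee_rot: [0.997, -0.074, -0.001, 0.0]
contact_force: [0.5, 0.5, -0.3]
gripper_width: 56.9
```

```bash
python3 -c "
from h import *
plan(525,-5,15.5,-.152)
snap(5,{'side':(190,140,310,240),'top':(180,130,300,230)},6)"
```

```text
t=5.38 pos [525.7  -3.3  51. ] yaw -0.1487 tilt 0.0015 F [ 0.5  0.5 -0.3] w 56.9 q [ 0.3   0.45 -0.47  0.   -0.65  1.12]
tx,ty,tz = -0.0015 0.0070 0.1419  spin 0.0042 | mm [-0.4  1.7 35.5]
```

View pics/side5.png

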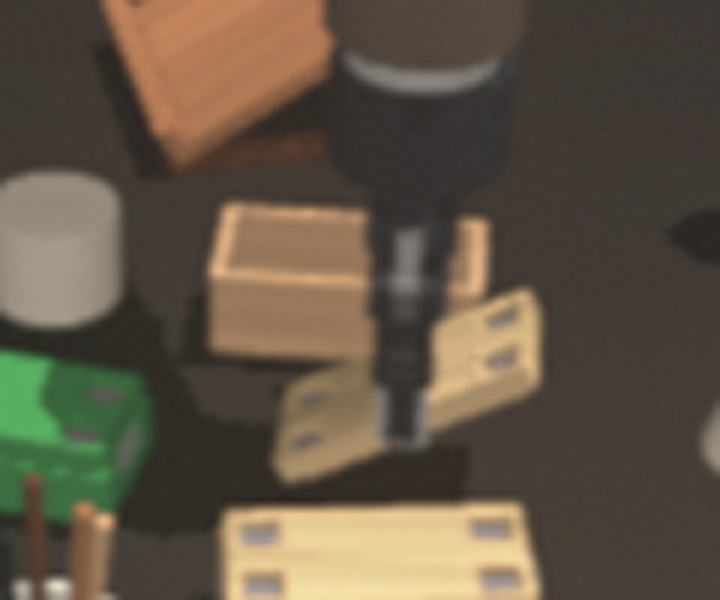

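The lid hangs tilted above bare desk, its low end at crop (280,470). I'll lower it slowly and watch the force.

Call:
play_rows([
  {"tx":0,"ty":0.007,"tz":0.02,"spin":0,"gripper":1},
  {"tx":0,"ty":0.007,"tz":0.035,"spin":0,"gripper":1},
  {"tx":0,"ty":0.007,"tz":0.05,"spin":0,"gripper":1},
  {"tx":0,"ty":0.007,"tz":0.06,"spin":0,"gripper":1},
  {"tx":0,"ty":0.007,"tz":0.07,"spin":0,"gripper":1},
])

```text
clock: 6.1
position: [527.9, -6.1, 36.5]
ee_rot: [0.997, -0.074, 0.002, 0.0]
contact_force: [0.9, -2.2, 15.0]
gripper_width: 56.3
```

Call:
play_rows([
  {"tx":0,"ty":0,"tz":0.01,"spin":0,"gripper":1},
  {"tx":0,"ty":0,"tz":0.02,"spin":0,"gripper":1},
  {"tx":0,"ty":0,"tz":0.03,"spin":0,"gripper":1},
])

```text
clock: 6.48
position: [532.0, -5.9, 31.0]
ee_rot: [0.997, -0.073, 0.007, -0.001]
contact_force: [6.2, -7.3, 16.8]
gripper_width: 56.6
```

Call:
play_rows([
  {"tx":0,"ty":0,"tz":0.01,"spin":0,"gripper":1},
  {"tx":0,"ty":0,"tz":0.02,"spin":0,"gripper":1},
  {"tx":0,"ty":0,"tz":0.03,"spin":0,"gripper":1},
])

```text
clock: 6.85
position: [534.9, -5.0, 24.4]
ee_rot: [0.997, -0.072, 0.01, -0.002]
contact_force: [9.5, -6.2, 16.9]
gripper_width: 56.4
```

```bash
python3 -c "
from h import *
plan(525,-5,15.5,-.152)
snap(6,{'side':(190,140,310,240),'top':(180,130,300,230)},6)"
```

```text
t=6.85 pos [534.9  -5.   24.4] yaw -0.1449 tilt 0.0200 F [ 9.5 -6.2 16.9] w 56.4 q [ 0.3   0.5  -0.48  0.01 -0.57  1.12]
tx,ty,tz = -0.0399 0.0057 0.0348  spin 0.0090 | mm [-10.    1.4   8.7]
```

View pics/side6.png

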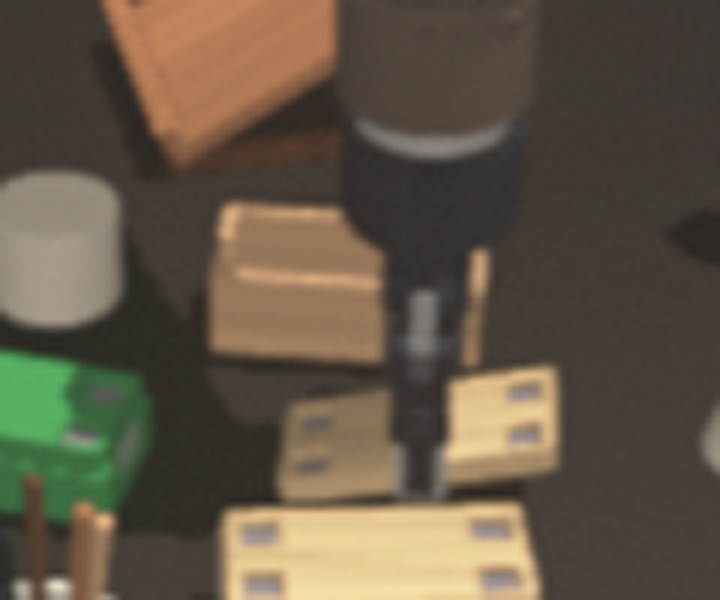

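The lid is turning level in the pads as intended. I'll go on down.

Call:
play_rows([
  {"tx":0,"ty":0,"tz":0.01,"spin":0,"gripper":1},
  {"tx":0,"ty":0,"tz":0.02,"spin":0,"gripper":1},
  {"tx":0,"ty":0,"tz":0.02,"spin":0,"gripper":1},
])

```text
clock: 7.32
position: [535.7, -4.3, 19.2]
ee_rot: [0.997, -0.073, 0.011, -0.002]
contact_force: [10.5, -3.4, 14.6]
gripper_width: 56.5
```

```bash
python3 -c "
from h import *
plan(525,-5,15.5,-.152)
snap(7,{'side':(190,140,310,240),'top':(180,130,300,230)},6)"
```

```text
t=7.33 pos [535.7  -4.3  19.2] yaw -0.1454 tilt 0.0217 F [10.5 -3.4 14.6] w 56.5 q [ 0.3   0.5  -0.49  0.01 -0.56  1.12]
tx,ty,tz = -0.0421 0.0090 0.0140  spin 0.0084 | mm [-10.5   2.2   3.5]
```

View pics/side7.png

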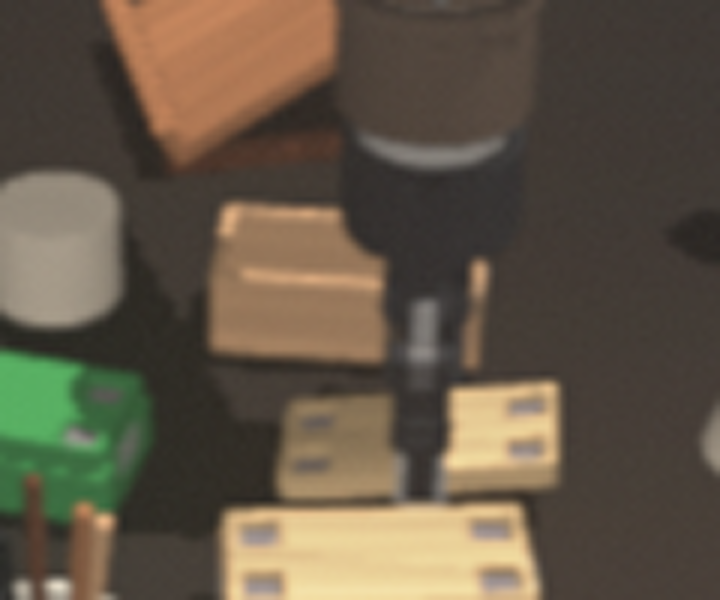

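Call:
play_rows([
  {"tx":0,"ty":0,"tz":0.01,"spin":0,"gripper":1},
  {"tx":0,"ty":0,"tz":0.016,"spin":0,"gripper":1},
  {"tx":0,"ty":0,"tz":0.016,"spin":0,"gripper":1},
])

```text
clock: 7.8
position: [535.9, -4.1, 15.2]
ee_rot: [0.997, -0.073, 0.011, -0.002]
contact_force: [9.2, -1.8, 14.0]
gripper_width: 56.7
```

```bash
python3 -c "
from h import *
plan(525,-5,15.5,-.152)
o=snap(8,{'side':(190,140,310,240),'top':(180,130,300,230)},6)
s=o['side']
uv=np.array([(u,v) for v in range(200,222) for u in range(236,284)]);P,z=dpts(s,uv)
f=s['frame'].astype(int)[uv[:,1],uv[:,0]];m=(z>0)&(f[:,0]>185)&(f[:,1]>150)&(f[:,0]-f[:,2]>60)&(P[:,1]<40)&(P[:,1]>-35)&(P[:,0]<600)
Q=P[m];p=Q.mean(0)
for _ in range(3):
  n=np.linalg.svd(Q-p)[2][2];n*=np.sign(n[2]);e=(Q-p)@n;Q=Q[abs(e)<2*e.std()];p=Q.mean(0)
print(len(Q),p,n,e.std())
"
```

```text
t=7.80 pos [535.9  -4.1  15.2] yaw -0.1455 tilt 0.0223 F [ 9.2 -1.8 14. ] w 56.7 q [ 0.3   0.51 -0.49  0.01 -0.55  1.12]
tx,ty,tz = -0.0426 0.0100 -0.0021  spin 0.0083 | mm [-10.6   2.5  -0.5]
160 [566.3246241   -6.84785852  24.65079009] [-0.08966252  0.01687831  0.99582918] 1.1019849637379886
```

View pics/side8.png

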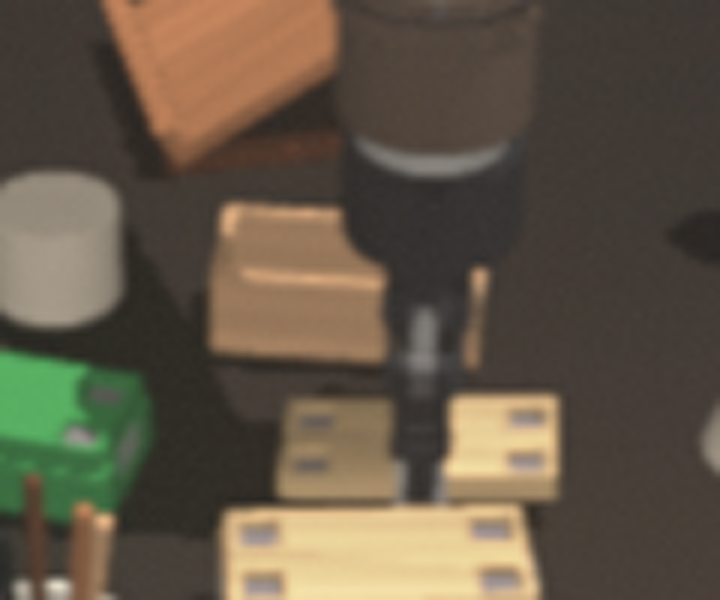

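Roughly 5° remain. I'll lower a little more, then open.

Call:
play_rows([
  {"tx":-0.01,"ty":0,"tz":0.01,"spin":0,"gripper":1},
  {"tx":-0.02,"ty":0,"tz":0.013,"spin":0,"gripper":1},
  {"tx":-0.02,"ty":0,"tz":0.013,"spin":0,"gripper":1},
])

```text
clock: 8.28
position: [529.9, -3.2, 11.5]
ee_rot: [0.997, -0.073, 0.01, -0.002]
contact_force: [8.8, -1.3, 13.4]
gripper_width: 56.7
```

Call:
play_rows([
  {"tx":0,"ty":0,"tz":-0.005,"spin":0,"gripper":-0.45},
  {"tx":0,"ty":0,"tz":-0.01,"spin":0,"gripper":-0.6},
  {"tx":0,"ty":0,"tz":-0.01,"spin":0,"gripper":-0.6},
  {"tx":0,"ty":0,"tz":-0.01,"spin":0,"gripper":-0.6},
])

```text
clock: 8.78
position: [520.0, -5.3, 8.9]
ee_rot: [0.997, -0.075, -0.001, 0.0]
contact_force: [0.1, 0.3, -0.7]
gripper_width: 68.5
```

```bash
python3 -c "
from h import *
plan(525,-5,15.5,-.152)
o=snap(9,{'side':(190,140,310,240),'top':(180,130,300,230)},6)
"
```

```text
t=8.78 pos [520.   -5.3   8.9] yaw -0.1504 tilt 0.0014 F [ 0.1  0.3 -0.7] w 68.5 q [ 0.3   0.51 -0.51 -0.   -0.55  1.12]
tx,ty,tz = 0.0196 -0.0043 -0.0266  spin 0.0020 | mm [ 4.9 -1.1 -6.6]
```

View pics/side9.png

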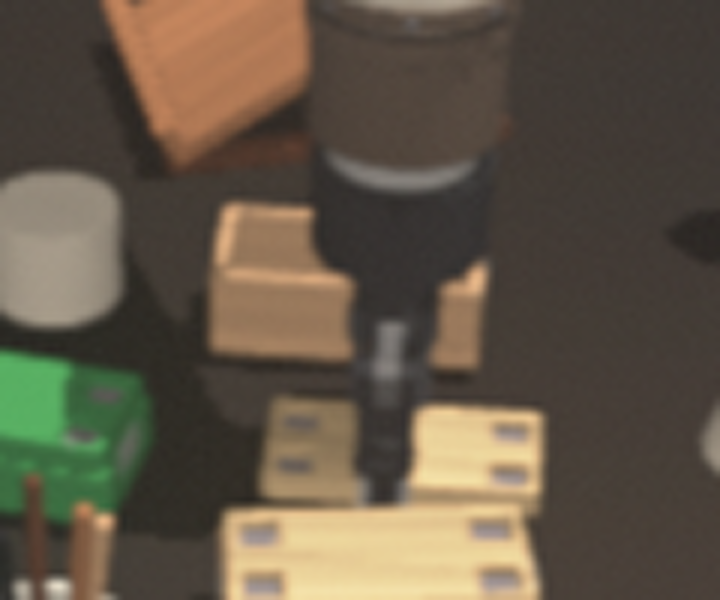

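View pics/top9.png

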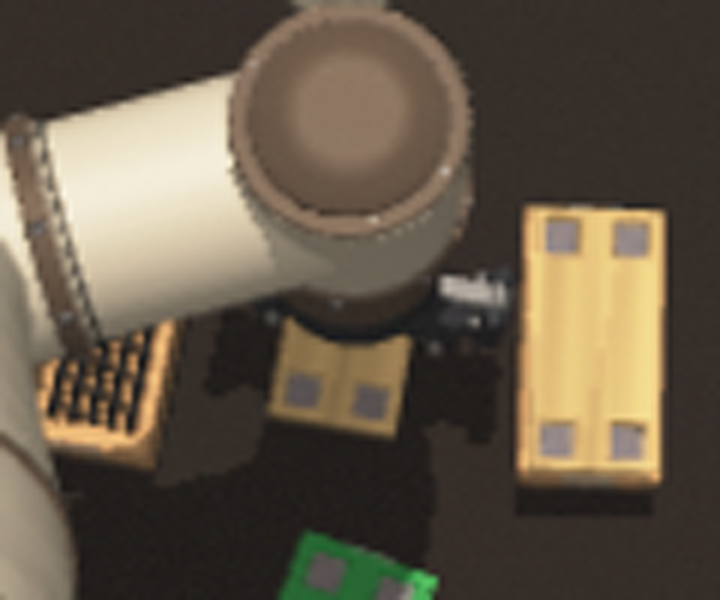

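The lid lies flat on the desk, its four recesses visible at side crop (300,422), (295,465), (513,432), (510,475). I'll measure it for the regrip.

```bash
python3 -c "
from h import *
s=dict(np.load('side9.npz'));t=dict(np.load('top9.npz'))
G=np.array(grey(s,(233,205,282,223)));print(G.round(1))
G=G[:,:2]; G=G[(G[:,0]<243)|(G[:,0]>272)]
c,ax,*r=rect(onz(s,G,15));print(c,np.arctan2(ax[1],ax[0]),r)
H=np.array(grey(t,(222,187,252,204)));print(H.round(1),onz(t,H[:,:2],15).round(1))
print(onz(s,G,15).round(1))
"
```

```text
[]Traceback (most recent call last):
  File "<string>", line 5, in <module>
    G=G[:,:2]; G=G[(G[:,0]<243)|(G[:,0]>272)]
      ~^^^^^^
IndexError: too many indices for array: array is 1-dimensional, but 2 were indexed
```

```bash
sed -i 's/def grey(g,box):/def grey(g,box,th=25,lo=240,amin=6):/; s/(r-b<25)&(r+gg+b>240)/(r-b<th)\&(r+gg+b>lo)/; s/k\*k\*6/k*k*amin/' h.py; python3 -c "
from h import *
s=dict(np.load('side9.npz'));t=dict(np.load('top9.npz'))
print(s['frame'][207:222:1,240],s['frame'][207:222,275])
for th,lo in((45,200),(35,200)):
  print(np.array(grey(s,(234,207,280,221),th,lo,2)).round(1))
H=np.array(grey(t,(222,187,252,204),25,180,3));print(H.round(1),onz(t,H[:,:2],15).round(1))
"
```

```text
[[140 118  89]
 [142 120  92]
 [120 105  89]
 [104  93  86]
 [112  98  84]
 [123 105  81]
 [136 115  86]
 [151 128  96]
 [146 123  93]
 [127 110  90]
 [105  93  85]
 [116 102  88]
 [149 127  97]
 [164 138 103]
 [170 142 106]] [[ 83  71  61]
 [158 133 101]
 [228 194 143]
 [194 163 122]
 [152 134 117]
 [160 145 139]
 [198 173 149]
 [229 200 151]
 [237 214 156]
 [234 207 151]
 [196 164 121]
 [152 131 109]
 [153 140 136]
 [180 161 148]
 [217 183 143]]
[[237.5 210.4  41.9]
 [248.8 213.8  26.1]
 [254.  206.9   2.1]
 [257.9 213.3  15.2]
 [272.7 207.1  11.6]
 [274.7 211.8   8.9]
 [238.7 217.1  18.4]
 [274.5 219.2  11. ]]
[[234.1 209.2   6.8]
 [249.3 214.6  15.9]
 [254.  206.9   2.1]
 [257.6 213.8  10.8]
 [273.7 207.    6.8]
 [239.7 210.1  12.5]
 [274.7 211.8   5.8]
 [238.7 217.1  10.4]
 [274.6 219.2   7.5]]
[[229.9 194.7  22.6]
 [241.3 196.7  21.6]] [[481.8  19.2  15. ]
 [477.3 -12.5  15. ]]
```

```bash
python3 -c "
from h import *
s=dict(np.load('side9.npz'))
G=[(239.7,210.1),(238.7,217.1),(274.7,211.8),(274.6,219.2)]
W=onz(s,G,15);print(W.round(1))
c,ax,*r=rect(W);print(c,np.arctan2(ax[1],ax[0]),r)
plan(526,-4,18,-.14)
"
```

```text
[[482.7  17.2  15. ]
 [478.2 -13.8  15. ]
 [576.1   5.9  15. ]
 [571.7 -26.5  15. ]]
[527.1669783   -4.27749333  15.        ] -0.12799498953859237 [np.float64(94.22695964206548), np.float64(31.313665739544852), np.float64(32.7706896177626)]
t=8.88 pos [520.2  -5.3   9. ] yaw -0.1504 tilt 0.0009 F [ 0.3 -0.3 -0.5] w 68.2 q [ 0.3   0.51 -0.51 -0.   -0.55  1.12]
tx,ty,tz = 0.0221 -0.0084 -0.0359  spin -0.0133 | mm [ 5.5 -2.1 -9. ]
```

Call:
play_rows([
  {"tx":0.012,"ty":-0.006,"tz":-0.016,"spin":-0.017,"gripper":-0.6},
  {"tx":0.026,"ty":-0.009,"tz":-0.032,"spin":-0.017,"gripper":-0.6},
  {"tx":0.026,"ty":-0.009,"tz":-0.032,"spin":-0.017,"gripper":-0.6},
  {"tx":0.026,"ty":-0.009,"tz":-0.032,"spin":-0.017,"gripper":1},
  {"tx":0.026,"ty":-0.009,"tz":-0.032,"spin":-0.017,"gripper":1},
  {"tx":0.026,"ty":-0.009,"tz":-0.032,"spin":-0.017,"gripper":1},
  {"tx":0.026,"ty":-0.009,"tz":-0.032,"spin":-0.017,"gripper":1},
])

```text
clock: 9.75
position: [527.6, -3.8, 17.9]
ee_rot: [0.998, -0.068, 0.0, -0.0]
contact_force: [-0.5, 0.9, 5.1]
gripper_width: 56.1
```

Call:
play_rows([
  {"tx":0,"ty":0,"tz":-0.1,"spin":0,"gripper":1},
  {"tx":0,"ty":0,"tz":-0.3,"spin":0,"gripper":1},
  {"tx":0,"ty":0,"tz":-0.45,"spin":0,"gripper":1},
  {"tx":0,"ty":0,"tz":-0.45,"spin":0,"gripper":1},
  {"tx":0,"ty":0,"tz":-0.45,"spin":0,"gripper":1},
])

```text
clock: 10.38
position: [526.2, -4.1, 128.8]
ee_rot: [0.998, -0.069, -0.001, 0.0]
contact_force: [-1.7, 0.0, -1.2]
gripper_width: 56.7
```

```bash
python3 -c "
from h import *
plan(511,109,129,-.153)
o=snap(10,{'side':(190,100,310,200),'top':(180,130,300,230)},6)
"
```

```text
t=10.38 pos [526.2  -4.1 128.8] yaw -0.1377 tilt 0.0021 F [-1.7  0.  -1.2] w 56.7 q [ 0.3   0.34 -0.39 -0.   -0.84  1.13]
tx,ty,tz = -0.1224 -0.4396 -0.0005  spin 0.0195 | mm [-3.060e+01 -1.099e+02 -1.000e-01]
```

View pics/side10.png

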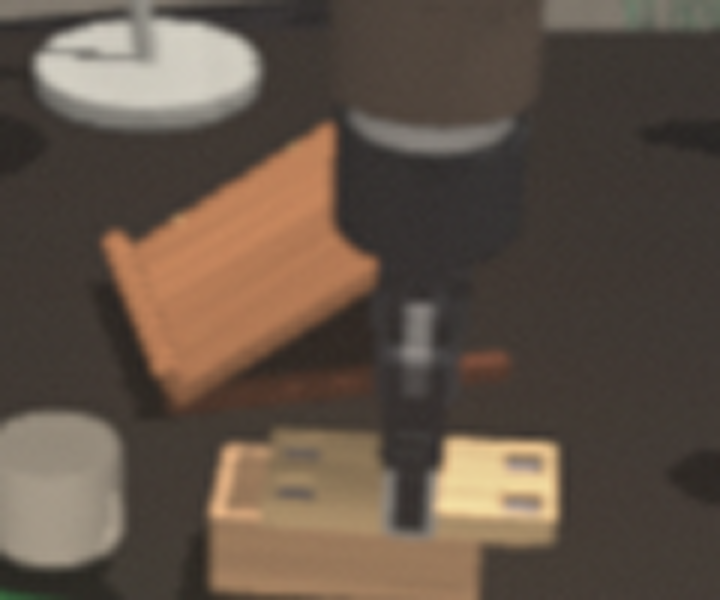

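View pics/top10.png

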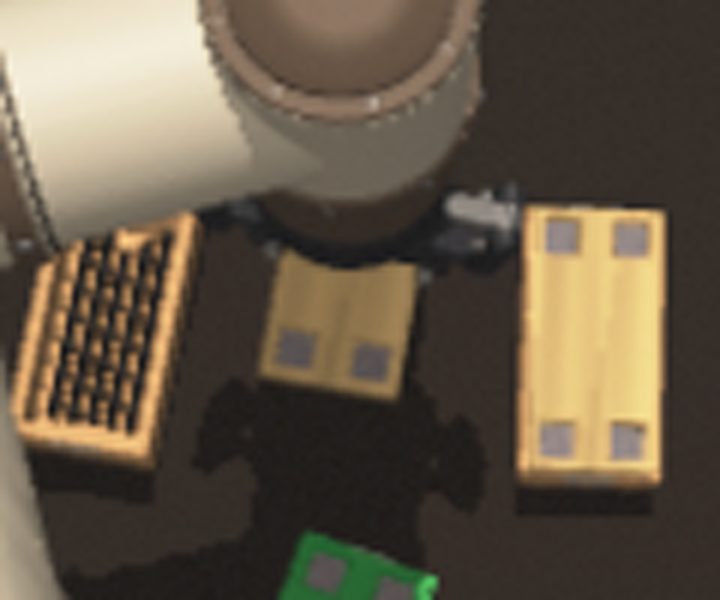

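```bash
python3 -c "
from h import *
s=dict(np.load('side10.npz'));t=dict(np.load('top10.npz'))
for th in(35,45): print(np.array(grey(s,(233,172,283,188),th,180,2)).round(1))
H=np.array(grey(t,(222,180,252,196),25,180,3));print(H.round(1),onz(t,H[:,:2],126).round(1))
"
```

```text
[[233.8 172.5   3.2]
 [254.4 180.7  38.2]
 [261.2 181.   27.9]
 [274.8 172.2  11.8]
 [239.9 175.2   9.6]
 [276.8 176.9   4.6]
 [238.8 181.7   8. ]
 [276.6 183.7   3.6]]
[[234.3 172.6   6. ]
 [253.4 179.3  54.6]
 [265.7 177.9  49.8]
 [239.7 175.4  22.2]
 [276.8 176.9   7.8]
 [238.9 181.7  14.4]
 [276.6 183.7   7.5]]
[[228.8 187.8  27.2]
 [241.2 190.   26.5]] [[480.6  18.7 126. ]
 [475.8 -12.7 126. ]]
```

```bash
python3 -c "
from h import *
s=dict(np.load('side10.npz'))
for z in(123,126,129):
  W=onz(s,[(239.8,175.3),(238.8,181.7),(276.8,176.9),(276.6,183.7)],z)
  c,ax,*r=rect(W);print(c,np.arctan2(ax[1],ax[0]),r,W[:2].round(1).tolist())
"
```

```text
[525.91909196  -0.95374627 123.        ] -0.12348129011946479 [np.float64(94.28566982898528), np.float64(30.723901892021296), np.float64(32.35629483441039)] [[481.3, 20.1, 123.0], [477.0, -10.4, 123.0]]
[525.33339357  -5.73444432 126.        ] -0.12348129011946503 [np.float64(93.78165164021839), np.float64(30.559662666574415), np.float64(32.18332940766795)] [[481.0, 15.2, 126.0], [476.6, -15.1, 126.0]]
[524.74769517 -10.51514237 129.        ] -0.12348129011946461 [np.float64(93.27763345145154), np.float64(30.395423441127424), np.float64(32.01036398092595)] [[480.6, 10.3, 129.0], [476.3, -19.8, 129.0]]
```

```bash
python3 -c "
from h import *
plan(512.4,108.9,90,-.153)"
```

```text
t=10.47 pos [526.2  -4.2 128.2] yaw -0.1375 tilt 0.0035 F [ 0.7  0.1 -0.6] w 56.2 q [ 0.3   0.34 -0.39 -0.   -0.84  1.13]
tx,ty,tz = -0.1160 -0.4406 0.1527  spin 0.0198 | mm [ -29.  -110.2   38.2]
```

Call:
play_rows([
  {"tx":-0.05,"ty":-0.2,"tz":0,"spin":0.0198,"gripper":1},
  {"tx":-0.1,"ty":-0.38,"tz":0,"spin":0.0198,"gripper":1},
  {"tx":-0.116,"ty":-0.4406,"tz":0.05,"spin":0.0198,"gripper":1},
  {"tx":-0.116,"ty":-0.4406,"tz":0.15,"spin":0.0198,"gripper":1},
  {"tx":-0.116,"ty":-0.4406,"tz":0.15,"spin":0.0198,"gripper":1},
  {"tx":-0.116,"ty":-0.4406,"tz":0.15,"spin":0.0198,"gripper":1},
])

```text
clock: 11.22
position: [513.8, 108.7, 92.1]
ee_rot: [0.997, -0.076, -0.0, 0.0]
contact_force: [0.2, -0.1, 0.1]
gripper_width: 56.4
```

```bash
python3 -c "
from h import *
plan(512.4,108.9,62,-.153)
o=snap(11,{'side':(190,120,310,220),'top':(140,130,260,230)},6)
"
```

```text
t=11.22 pos [513.8 108.7  92.1] yaw -0.1530 tilt 0.0009 F [ 0.2 -0.1  0.1] w 56.4 q [ 0.52  0.39 -0.43  0.   -0.75  0.9 ]
tx,ty,tz = -0.0056 -0.0002 0.1205  spin 0.0000 | mm [-1.4 -0.  30.1]
```

View pics/side11.png

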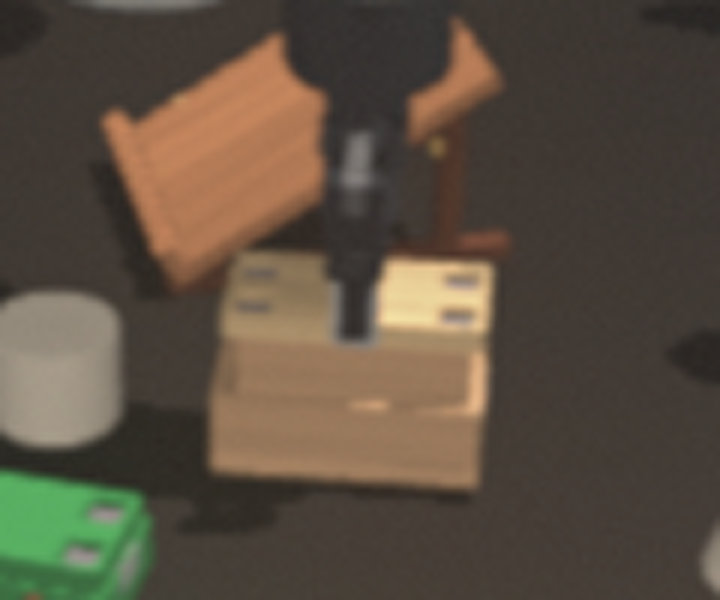

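View pics/top11.png

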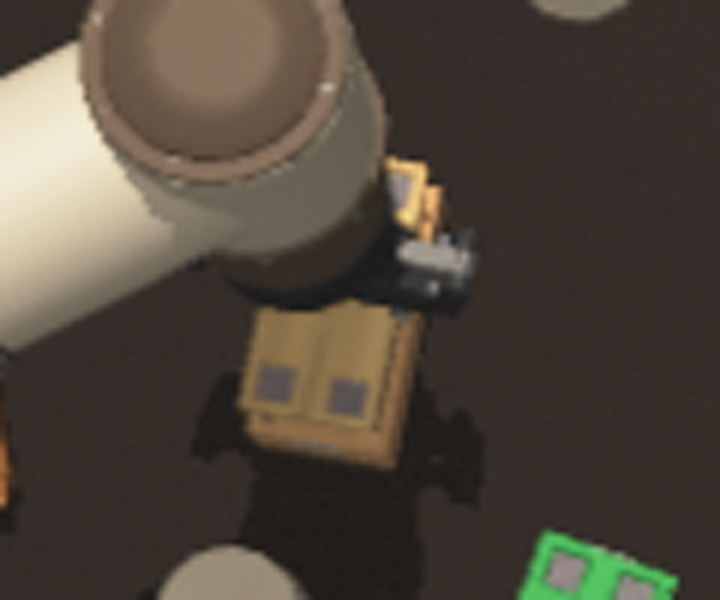

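```bash
python3 -c "
from h import *
s=dict(np.load('side11.npz'));t=dict(np.load('top11.npz'))
H=np.array(grey(t,(180,188,208,202),25,180,3));W=onz(t,H[:,:2],89);print(H.round(1),W.round(1))
m=W.mean(0);print('centre',m[:2]+47*np.array([np.cos(.153),-np.sin(.153)]))
print(np.array(grey(s,(228,160,276,178),45,180,2)).round(1))
"
```

```text
[[185.5 193.6  26.1]
 [197.4 195.9  25.2]] [[468.3 131.9  89. ]
 [463.3 100.7  89. ]]
centre [512.25683685 109.13045286]
[[253.5 167.9 145.9]
 [228.2 164.3   7.1]
 [232.9 165.2  17.2]
 [266.6 166.7   4.8]
 [231.8 170.6  12.5]
 [265.8 172.6   5.9]]
```

Measured this way, the lid's centre is (512.3,109.1) over the box's (511.3,108.8). I'll shift it 1 mm and lower.

Call:
play_rows([
  {"tx":-0.004,"ty":0,"tz":0.04,"spin":0,"gripper":1},
  {"tx":-0.004,"ty":0,"tz":0.07,"spin":0,"gripper":1},
  {"tx":-0.004,"ty":0,"tz":0.088,"spin":0,"gripper":1},
  {"tx":-0.004,"ty":0,"tz":0.1,"spin":0,"gripper":1},
  {"tx":-0.004,"ty":0,"tz":0.11,"spin":0,"gripper":1},
  {"tx":-0.004,"ty":0,"tz":0.11,"spin":0,"gripper":1},
])

```text
clock: 12.08
position: [512.6, 109.3, 64.7]
ee_rot: [0.997, -0.076, -0.0, 0.0]
contact_force: [-0.2, 0.3, -1.2]
gripper_width: 56.4
```

Call:
play_rows([
  {"tx":0,"ty":0,"tz":0.006,"spin":0,"gripper":1},
  {"tx":0,"ty":0,"tz":0.012,"spin":0,"gripper":1},
  {"tx":0,"ty":0,"tz":0.012,"spin":0,"gripper":1},
])

```text
clock: 12.45
position: [512.7, 109.4, 61.9]
ee_rot: [0.997, -0.076, 0.0, -0.0]
contact_force: [0.3, -0.1, -0.2]
gripper_width: 56.0
```

```bash
python3 -c "
from h import *
plan(512.4,108.9,62,-.153)
o=snap(12,{'side':(190,120,310,220),'top':(140,130,260,230)},6)
"
```

```text
t=12.45 pos [512.7 109.4  61.9] yaw -0.1525 tilt 0.0002 F [ 0.3 -0.1 -0.2] w 56.0 q [ 0.52  0.43 -0.46  0.   -0.68  0.9 ]
tx,ty,tz = -0.0009 0.0020 -0.0002  spin 0.0007 | mm [-0.2  0.5 -0.1]
```

View pics/side12.png

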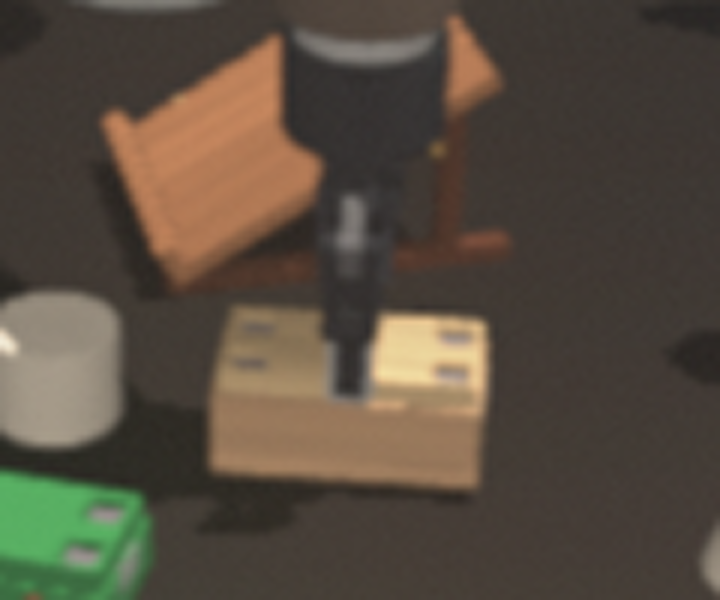

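The plug is inside the mouth, with no force yet. I'll lower until it makes contact.

Call:
play_rows([
  {"tx":0,"ty":0,"tz":0.005,"spin":0,"gripper":1},
  {"tx":0,"ty":0,"tz":0.01,"spin":0,"gripper":1},
  {"tx":0,"ty":0,"tz":0.01,"spin":0,"gripper":1},
])

```text
clock: 12.92
position: [512.8, 109.4, 61.8]
ee_rot: [0.997, -0.076, 0.0, 0.0]
contact_force: [-7.5, 0.5, 16.3]
gripper_width: 56.2
```

That is 16 N at z = 61.8, the expected seated height. I'll release, lift and look.

Call:
play_rows([
  {"tx":0,"ty":0,"tz":0,"spin":0,"gripper":-0.6},
  {"tx":0,"ty":0,"tz":0,"spin":0,"gripper":-0.7},
  {"tx":0,"ty":0,"tz":0,"spin":0,"gripper":-0.7},
  {"tx":0,"ty":0,"tz":-0.1,"spin":0,"gripper":-0.7},
  {"tx":-0.1,"ty":0,"tz":-0.35,"spin":0,"gripper":-0.7},
  {"tx":-0.3,"ty":-0.3,"tz":-0.5,"spin":0,"gripper":-0.7},
  {"tx":-0.5,"ty":-0.5,"tz":-0.5,"spin":0,"gripper":-0.7},
  {"tx":-0.5,"ty":-0.6,"tz":-0.5,"spin":0,"gripper":-0.7},
])

```text
clock: 13.92
position: [411.1, 276.0, 185.0]
ee_rot: [0.997, -0.076, 0.0, -0.0]
contact_force: [1.0, 0.1, 1.0]
gripper_width: 72.4
```

```bash
python3 -c "
from h import *
plan(511.4,108.9,62,-.153)
o=snap(13,{'side':(190,140,310,220),'top':(140,130,260,230)},6)
s,t=o['side'],o['top']
print(np.array(grey(s,(224,164,276,188),45,180,2)).round(1))
H=np.array(grey(t,(178,155,222,212),25,200,5));print(H.round(1))
if len(H)==4:
  c,ax,*r=rect(onz(t,H[:,:2],59));print(c,np.arctan2(ax[1],ax[0]),r)
"
```

```text
t=13.93 pos [411.1 276.  185. ] yaw -0.1531 tilt 0.0011 F [1.  0.1 1. ] w 72.4 q [ 0.92  0.22 -0.39 -0.   -0.96  0.5 ]
tx,ty,tz = 0.4984 0.6000 0.4916  spin -0.0001 | mm [124.6 150.  122.9]
[[239.5 166.1 100.1]
 [258.2 165.5  35.7]
 [264.2 168.4   5.7]
 [244.6 174.3 112.1]
 [274.7 172.7   3. ]
 [232.6 173.8   5.4]
 [265.7 175.9   5.2]
 [231.4 179.7   4.8]
 [265.  181.9   5.4]
 [274.7 182.7   2.2]]
[[193.8 162.1  17.3]
 [205.3 164.2  17.8]
 [186.6 195.8  18.6]
 [198.3 197.9  18. ]]
[511.67224198 110.15596382  59.        ] -0.1521435272172452 [np.float64(94.0888417645051), np.float64(31.69327217182651), np.float64(31.7554591738171)]
```

View pics/side13.png

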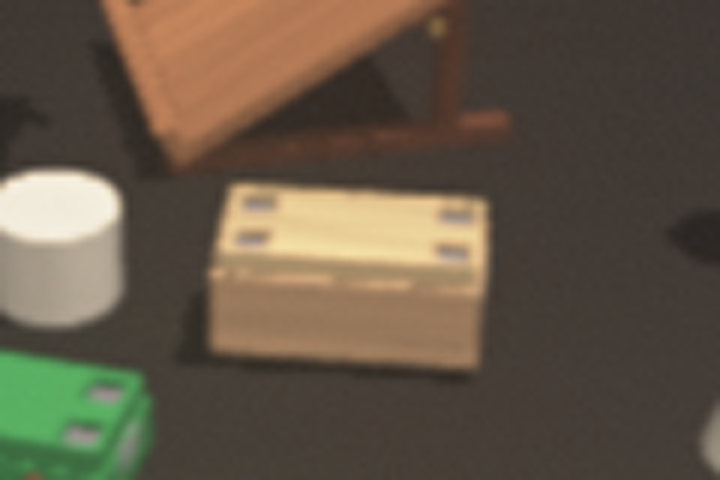

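View pics/top13.png

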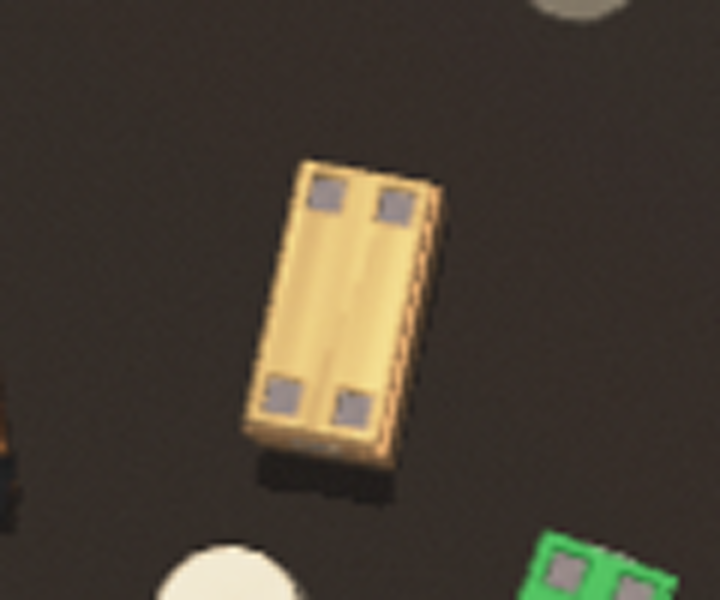

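The lid sits square: centre (511.7,110.2) by the top view, yaw −0.152 against the box's −0.153. I'll cross-check its height from the side view, then grip the box by its body.

```bash
python3 -c "
from h import *
s=dict(np.load('side13.npz'))
for z in(57,59,61):
  c,ax,*r=rect(onz(s,[(232.6,173.8),(231.4,179.7),(265.7,175.9),(265,181.9)],z));print(c,np.arctan2(ax[1],ax[0]),r)
plan(511.6,109.3,100,-.153)"
```

```text
[513.14805736 113.43986322  57.        ] -0.1547176718356756 [np.float64(94.68101501964355), np.float64(32.08433042952267), np.float64(32.301172813596736)]
[512.83940374 110.22333643  59.        ] -0.15471767183567625 [np.float64(94.37910042965619), np.float64(31.982021350298886), np.float64(32.19817227706775)]
[512.53075012 107.00680965  61.        ] -0.15471767183567456 [np.float64(94.07718583966879), np.float64(31.879712271074645), np.float64(32.09517174053899)]
t=14.03 pos [411.6 280.  185.2] yaw -0.1457 tilt 0.0040 F [ 0.9  0.1 -0.5] w 72.8 q [ 0.92  0.22 -0.39  0.   -0.95  0.5 ]
tx,ty,tz = 0.4940 0.6188 0.3399  spin 0.0092 | mm [123.5 154.7  85. ]
```

Call:
play_rows([
  {"tx":0.15,"ty":0.2,"tz":0,"spin":0,"gripper":-1},
  {"tx":0.35,"ty":0.42,"tz":0,"spin":0,"gripper":-1},
  {"tx":0.494,"ty":0.605,"tz":0.1,"spin":0,"gripper":-1},
  {"tx":0.494,"ty":0.605,"tz":0.28,"spin":0,"gripper":-1},
  {"tx":0.494,"ty":0.605,"tz":0.3,"spin":0,"gripper":-1},
  {"tx":0.494,"ty":0.605,"tz":0.3,"spin":0,"gripper":-1},
])

```text
clock: 14.78
position: [511.8, 107.1, 109.6]
ee_rot: [0.997, -0.076, 0.0, 0.0]
contact_force: [0.3, 0.9, -0.7]
gripper_width: 85.5
```

```bash
python3 -c "
from h import *
plan(512,109.6,33,-.153)"
```

```text
t=14.78 pos [511.8 107.1 109.6] yaw -0.1517 tilt 0.0005 F [ 0.3  0.9 -0.7] w 85.5 q [ 0.52  0.36 -0.42  0.   -0.79  0.9 ]
tx,ty,tz = -0.0006 -0.0100 0.3065  spin 0.0017 | mm [-0.2 -2.5 76.6]
```

Call:
play_rows([
  {"tx":0,"ty":-0.01,"tz":0.1,"spin":0.001,"gripper":-1},
  {"tx":0,"ty":-0.01,"tz":0.2,"spin":0.001,"gripper":-1},
  {"tx":0,"ty":-0.01,"tz":0.28,"spin":0.001,"gripper":-1},
  {"tx":0,"ty":-0.01,"tz":0.3065,"spin":0.001,"gripper":-1},
  {"tx":0,"ty":-0.01,"tz":0.3065,"spin":0.001,"gripper":-1},
  {"tx":0,"ty":-0.01,"tz":0.3065,"spin":0.001,"gripper":-0.5},
  {"tx":0,"ty":-0.01,"tz":0.3065,"spin":0.001,"gripper":1},
  {"tx":0,"ty":-0.01,"tz":0.3065,"spin":0.001,"gripper":1},
  {"tx":0,"ty":-0.01,"tz":0.3065,"spin":0.001,"gripper":1},
])

```text
clock: 15.9
position: [512.4, 109.5, 34.1]
ee_rot: [0.997, -0.076, 0.001, -0.0]
contact_force: [-1.6, 0.7, 5.4]
gripper_width: 62.2
```

```bash
python3 -c "
from h import *
plan(512,109.6,33,-.153)"
```

```text
t=15.90 pos [512.4 109.5  34.1] yaw -0.1526 tilt 0.0019 F [-1.6  0.7  5.4] w 62.2 q [ 0.52  0.47 -0.49  0.   -0.61  0.9 ]
tx,ty,tz = -0.0019 -0.0002 0.0045  spin 0.0005 | mm [-0.5 -0.1  1.1]
```

Gripped at 62 mm. Lifting.

Call:
play_rows([
  {"tx":0,"ty":0,"tz":-0.03,"spin":0,"gripper":1},
  {"tx":0,"ty":0,"tz":-0.1,"spin":0,"gripper":1},
  {"tx":0,"ty":0,"tz":-0.22,"spin":0,"gripper":1},
  {"tx":0,"ty":0,"tz":-0.38,"spin":0,"gripper":1},
  {"tx":0,"ty":0,"tz":-0.48,"spin":0,"gripper":1},
  {"tx":0,"ty":0,"tz":-0.5,"spin":0,"gripper":1},
  {"tx":0,"ty":0,"tz":-0.5,"spin":0,"gripper":1},
])

```text
clock: 16.77
position: [510.9, 108.9, 156.7]
ee_rot: [0.997, -0.077, -0.001, 0.0]
contact_force: [0.4, -0.9, -6.0]
gripper_width: 62.1
```

```bash
python3 -c "
from h import *
plan(595.7,-306,125,.19)
o=snap(14,{'side':(190,80,310,180),'top':(140,130,260,230)},6)
"
```

```text
t=16.77 pos [510.9 108.9 156.7] yaw -0.1541 tilt 0.0018 F [ 0.4 -0.9 -6. ] w 62.1 q [ 0.52  0.3  -0.37 -0.   -0.91  0.9 ]
tx,ty,tz = 0.5900 1.5879 0.1263  spin -0.4381 | mm [147.5 397.   31.6]
```

View pics/side14.png

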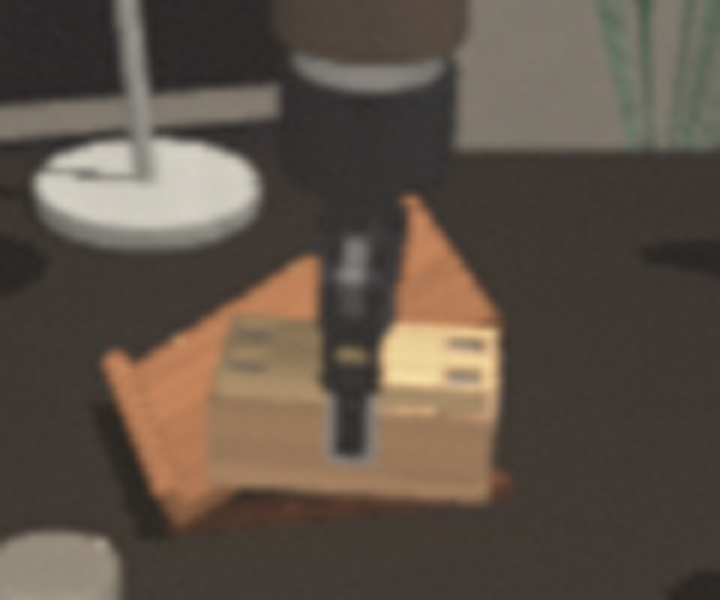

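The closed box is held level with its lid on. I'll carry it over gently, in two legs.

Call:
play_rows([
  {"tx":0.02,"ty":0.06,"tz":0,"spin":-0.03,"gripper":1},
  {"tx":0.07,"ty":0.18,"tz":0,"spin":-0.09,"gripper":1},
  {"tx":0.13,"ty":0.33,"tz":0,"spin":-0.15,"gripper":1},
  {"tx":0.19,"ty":0.48,"tz":0,"spin":-0.2,"gripper":1},
  {"tx":0.25,"ty":0.63,"tz":0,"spin":-0.25,"gripper":1},
  {"tx":0.31,"ty":0.78,"tz":0,"spin":-0.3,"gripper":1},
  {"tx":0.37,"ty":0.92,"tz":0,"spin":-0.36,"gripper":1},
  {"tx":0.4,"ty":0.99,"tz":0,"spin":-0.4,"gripper":1},
  {"tx":0.4,"ty":1,"tz":0,"spin":-0.438,"gripper":1},
  {"tx":0.4,"ty":1,"tz":0,"spin":-0.438,"gripper":1},
])

```text
clock: 18.12
position: [571.7, -152.9, 156.2]
ee_rot: [0.995, 0.095, -0.001, -0.0]
contact_force: [0.2, 0.5, -5.0]
gripper_width: 61.1
```

```bash
python3 -c "
from h import *
plan(595.7,-306,140,.19)
"
```

```text
t=18.12 pos [ 571.7 -152.9  156.2] yaw 0.1902 tilt 0.0026 F [ 0.2  0.5 -5. ] w 61.1 q [ 0.01  0.41 -0.2  -0.   -0.97  1.75]
tx,ty,tz = -0.0213 0.6197 0.0645  spin 0.0002 | mm [ -5.3 154.9  16.1]
```

Call:
play_rows([
  {"tx":0,"ty":0.06,"tz":0,"spin":0,"gripper":1},
  {"tx":-0.01,"ty":0.18,"tz":0,"spin":0,"gripper":1},
  {"tx":-0.015,"ty":0.34,"tz":0,"spin":0,"gripper":1},
  {"tx":-0.02,"ty":0.5,"tz":0,"spin":0,"gripper":1},
  {"tx":-0.0213,"ty":0.59,"tz":0.01,"spin":0,"gripper":1},
  {"tx":-0.0213,"ty":0.6197,"tz":0.04,"spin":0,"gripper":1},
  {"tx":-0.0213,"ty":0.6197,"tz":0.0645,"spin":0,"gripper":1},
  {"tx":-0.0213,"ty":0.6197,"tz":0.0645,"spin":0,"gripper":1},
  {"tx":-0.0213,"ty":0.6197,"tz":0.0645,"spin":0,"gripper":1},
])

```text
clock: 19.25
position: [596.8, -305.3, 141.7]
ee_rot: [0.995, 0.096, 0.0, 0.0]
contact_force: [0.6, 0.3, -4.2]
gripper_width: 61.9
```

```bash
python3 -c "
from h import *
plan(595.7,-306,115,.19)
o=snap(15,{'side':(230,200,370,320),'top':(290,90,410,190)},5.5)
"
```

```text
t=19.25 pos [ 596.8 -305.3  141.7] yaw 0.1921 tilt 0.0003 F [ 0.6  0.3 -4.2] w 61.9 q [-0.23  0.54 -0.01  0.   -1.02  1.99]
tx,ty,tz = -0.0051 0.0019 0.1068  spin 0.0026 | mm [-1.3  0.5 26.7]
```

View pics/side15.png

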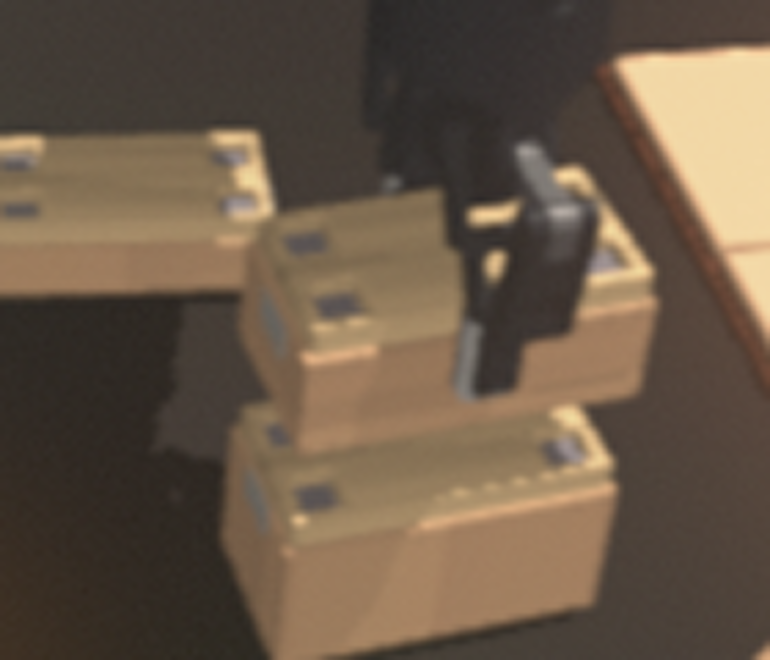

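View pics/top15.png

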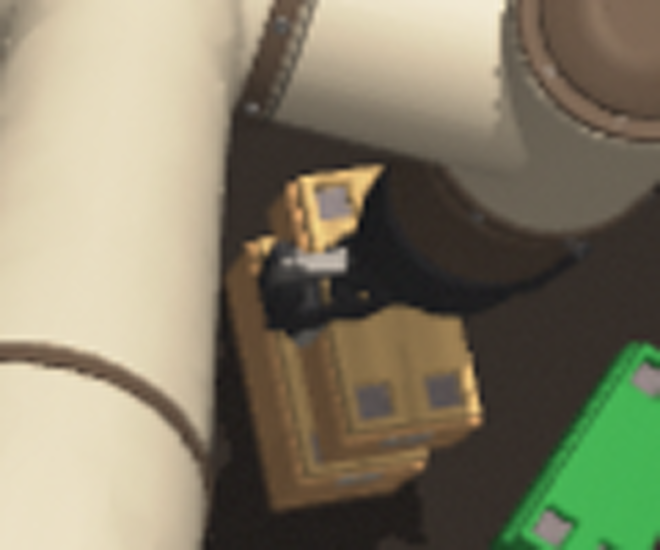

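```bash
python3 -c "
from h import *
s=dict(np.load('side15.npz'));t=dict(np.load('top15.npz'))
H=np.array(grey(t,(342,118,380,168),25,180,5));print(H.round(1))
W=onz(t,H[:,:2],166.6);print(W.round(1))
a=np.array([np.cos(.192),np.sin(.192)]);b=np.array([-a[1],a[0]])
for w in W: print(((w[:2]-[596.8,-305.3])@np.c_[a,b]).round(1))
K=np.array(grey(s,(276,238,344,264),35,170,4));print(K.round(1))
W=onz(s,K[:,:2],166.6)
for w in W: print(((w[:2]-[596.8,-305.3])@np.c_[a,b]).round(1))
# deep box now
K=np.array(grey(s,(276,274,340,296),35,170,4));print(K.round(1));print(onz(s,K[:,:2],77).round(1))
"
```

```text
[[374.8 121.7  85.2]
 [350.1 126.5  19.7]
 [347.1 137.3  54. ]
 [345.3 150.8   9.8]
 [370.1 160.7  26.8]
 [357.5 162.6  28.1]]
[[ 653.9 -343.   166.6]
 [ 638.9 -280.4  166.6]
 [ 610.5 -272.6  166.6]
 [ 575.6 -267.8  166.6]
 [ 552.4 -328.9  166.6]
 [ 546.5 -297.5  166.6]]
[ 48.8 -47.9]
[46.1 16.5]
[19.7 29.5]
[-13.7  40.9]
[-48.1 -14.7]
[-47.9  17.2]
[[314.2 254.7  52.8]
 [331.4 244.6 162.7]
 [285.2 243.9  31.4]
 [318.8 249.6  23. ]
 [279.1 258.3  37.8]
 [290.9 255.1  30.9]]
[ -6.8 -25.9]
[35.9 -7.3]
[-48.3  14.9]
[  7.1 -14.8]
[-72.3 -19.8]
[-48.5 -16.8]
[[338.2 275.5  11.5]
 [280.  278.8  15.8]
 [331.6 281.7  27.3]
 [276.8 291.3  21.4]
 [287.1 290.   31.4]]
[[ 661.9 -297.9   77. ]
 [ 542.9 -301.5   77. ]
 [ 644.3 -314.    77. ]
 [ 531.9 -334.3   77. ]
 [ 552.4 -331.8   77. ]]
```

Held box: centre about 1 mm behind the TCP, y within ±1. The deep box is at (595.7,−305.9), yaw 0.190, and hasn't moved. The tool is already within 0.5 mm, so I'll lower.

```bash
python3 -c "
from h import *
plan(596.7,-305.8,117,.19)"
```

```text
t=19.35 pos [ 596.9 -305.6  142. ] yaw 0.1917 tilt 0.0009 F [ 0.7  0.1 -4.3] w 61.9 q [-0.23  0.54 -0.01  0.   -1.02  1.99]
tx,ty,tz = -0.0012 0.0006 0.0999  spin 0.0021 | mm [-0.3  0.1 25. ]
```

Call:
play_rows([
  {"tx":-0.001,"ty":0,"tz":0.04,"spin":0.002,"gripper":1},
  {"tx":-0.001,"ty":0,"tz":0.08,"spin":0.002,"gripper":1},
  {"tx":-0.001,"ty":0,"tz":0.1,"spin":0.002,"gripper":1},
  {"tx":-0.001,"ty":0,"tz":0.1,"spin":0.002,"gripper":1},
  {"tx":-0.001,"ty":0,"tz":0.1,"spin":0.002,"gripper":1},
])

```text
clock: 19.98
position: [596.6, -306.4, 116.6]
ee_rot: [0.996, 0.094, 0.0, 0.0]
contact_force: [0.2, -0.2, -4.4]
gripper_width: 62.1
```

```bash
python3 -c "
from h import *
plan(596.7,-305.8,111,.19)"
```

```text
t=19.98 pos [ 596.6 -306.4  116.6] yaw 0.1891 tilt 0.0006 F [ 0.2 -0.2 -4.4] w 62.1 q [-0.23  0.57 -0.03  0.   -0.97  1.99]
tx,ty,tz = 0.0008 -0.0025 0.0225  spin -0.0011 | mm [ 0.2 -0.6  5.6]
```

Call:
play_rows([
  {"tx":0,"ty":-0.002,"tz":0.01,"spin":0,"gripper":1},
  {"tx":0,"ty":-0.002,"tz":0.018,"spin":0,"gripper":1},
  {"tx":0,"ty":-0.002,"tz":0.024,"spin":0,"gripper":1},
  {"tx":0,"ty":-0.002,"tz":0.024,"spin":0,"gripper":1},
])

```text
clock: 20.48
position: [596.1, -305.8, 110.2]
ee_rot: [0.996, 0.094, -0.0, -0.0]
contact_force: [-0.2, 0.1, -5.0]
gripper_width: 61.5
```

Call:
play_rows([
  {"tx":0,"ty":0,"tz":0.006,"spin":0,"gripper":1},
  {"tx":0,"ty":0,"tz":0.01,"spin":0,"gripper":1},
  {"tx":0,"ty":0,"tz":0.01,"spin":0,"gripper":1},
])

```text
clock: 20.85
position: [596.3, -305.8, 108.2]
ee_rot: [0.996, 0.094, 0.0, 0.0]
contact_force: [-0.7, -0.2, -3.0]
gripper_width: 62.2
```

At 108.2 there is still almost no contact, so the feet are in the recesses; beside them it would have stopped near 114. A little more.

Call:
play_rows([
  {"tx":0,"ty":0,"tz":0.004,"spin":0,"gripper":1},
  {"tx":0,"ty":0,"tz":0.006,"spin":0,"gripper":1},
  {"tx":0,"ty":0,"tz":0.006,"spin":0,"gripper":1},
])

```text
clock: 21.22
position: [596.4, -305.8, 108.2]
ee_rot: [0.996, 0.095, 0.0, 0.0]
contact_force: [-3.4, 2.4, 5.5]
gripper_width: 61.6
```

It stopped at 108.2 with rising force, so it is seated. Releasing and rising.

Call:
play_rows([
  {"tx":0,"ty":0,"tz":0,"spin":0,"gripper":-0.6},
  {"tx":0,"ty":0,"tz":0,"spin":0,"gripper":-1},
  {"tx":0,"ty":0,"tz":0,"spin":0,"gripper":-1},
  {"tx":0,"ty":0,"tz":-0.06,"spin":0,"gripper":-1},
  {"tx":0,"ty":0,"tz":-0.2,"spin":0,"gripper":-1},
  {"tx":0,"ty":0,"tz":-0.4,"spin":0,"gripper":-1},
  {"tx":-0.1,"ty":-0.2,"tz":-0.45,"spin":0,"gripper":-1},
  {"tx":-0.2,"ty":-0.4,"tz":-0.45,"spin":0,"gripper":-1},
  {"tx":-0.25,"ty":-0.62,"tz":-0.45,"spin":0.1,"gripper":-1},
  {"tx":-0.25,"ty":-0.82,"tz":-0.45,"spin":0.2,"gripper":-1},
  {"tx":-0.25,"ty":-0.82,"tz":-0.45,"spin":0.25,"gripper":-1},
  {"tx":-0.25,"ty":-0.82,"tz":-0.45,"spin":0.25,"gripper":-1},
])

```text
clock: 22.72
position: [496.7, -115.7, 220.3]
ee_rot: [1.0, -0.003, 0.001, 0.0]
contact_force: [-0.1, -0.6, 1.2]
gripper_width: 85.4
```

```bash
python3 -c "
from h import *
plan(505,-113.2,60,-.006)
o=snap(16,{'side':(230,200,370,320),'top':(290,90,410,190)},5.5)
s,t=o['side'],o['top']
H=np.array(grey(t,(332,110,376,178),25,180,5));print(H.round(1))
K=np.array(grey(s,(266,235,340,268),35,170,4));print(K.round(1))
for G,g in((H,t),(K,s)):
  if len(G)==4:
    c,ax,*r=rect(onz(g,G[:,:2],133));print(c,np.arctan2(ax[1],ax[0]),r)
"
```

```text
t=22.73 pos [ 496.7 -115.7  220.3] yaw -0.0054 tilt 0.0024 F [-0.1 -0.6  1.2] w 85.4 q [ 0.09  0.21 -0.31  0.   -1.05  1.48]
tx,ty,tz = 0.0315 -0.0101 0.6411  spin 0.0007 | mm [  7.9  -2.5 160.3]
[[359.2 129.   19.1]
 [347.2 130.8  20.4]
 [366.5 164.1  19.4]
 [354.1 166.   19.4]]
[[307.2 240.7 712.1]
 [272.7 236.5   9.9]
 [329.1 249.6  18.6]
 [269.3 260.2 102.3]
 [283.9 256.9  20.8]
 [336.  260.5  19.3]
 [289.4 267.    6.2]]
[ 595.42931564 -305.15578834  133.        ] 0.1804832802611349 [np.float64(94.28443074649648), np.float64(32.117929095516374), np.float64(31.912436308804455)]
```

View pics/side16.png

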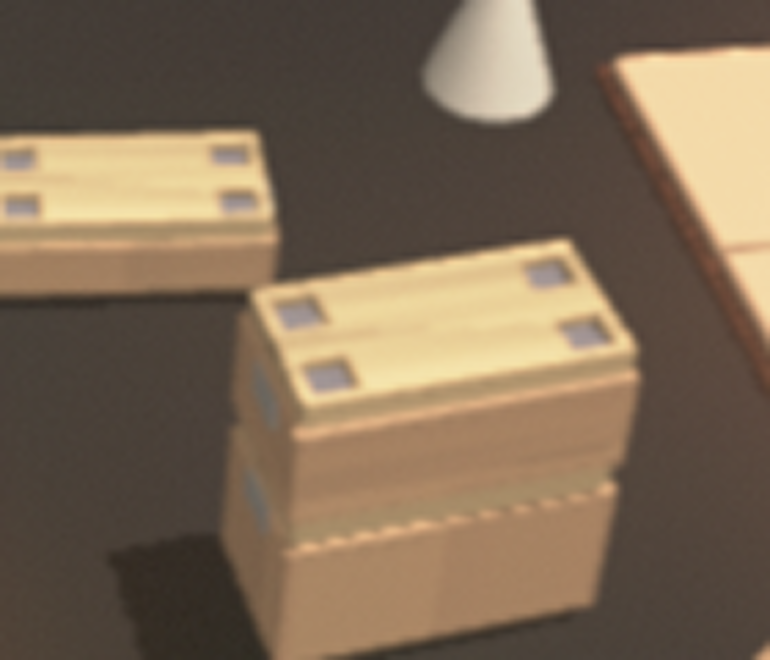

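View pics/top16.png

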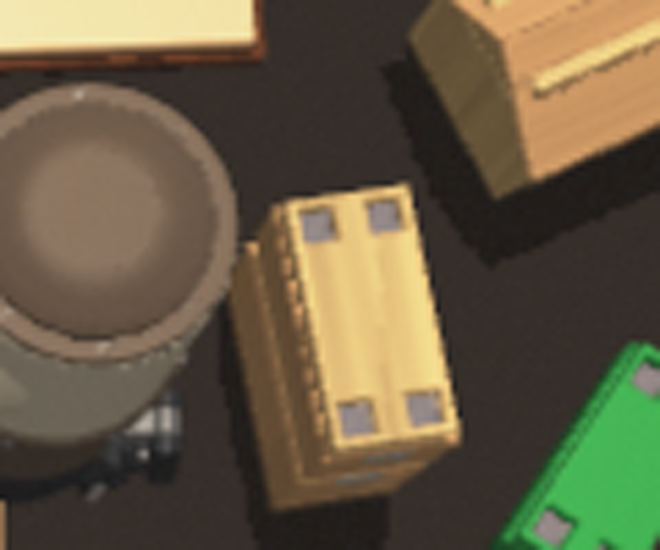

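The closed box stands level on the deep box, with no gap at the feet, and its lid is still flush. On to the shallow box.

```bash
python3 -c "
from h import *
s=dict(np.load('side16.npz'));t=dict(np.load('top16.npz'))
K=np.array(grey(s,(274,244,345,275),35,170,8));print(K.round(1))
K=np.array([k for k in K if 14<k[2]<26]);
for z in(131,133,135):
  c,ax,*r=rect(onz(s,K[:,:2],z));print(c,np.arctan2(ax[1],ax[0]),r)
G=np.array([k for k in grey(s,(224,222,284,242),35,200,4)]);print(G.round(1))
plan(505,-113.2,70,-.006)"
```

```text
[[294.7 245.9 158.9]
 [341.  248.9  85.6]
 [329.1 249.6  18.6]
 [283.9 256.9  20.8]
 [336.  260.5  19.3]
 [277.4 270.7  26.8]
 [289.3 268.4  23.6]]
[ 596.56782287 -304.09735729  131.        ] 0.18034594818414165 [np.float64(94.5707888873403), np.float64(32.12476508874611), np.float64(32.06305681437718)]
[ 595.9162941  -306.23462309  133.        ] 0.18034594818414176 [np.float64(94.22888682706194), np.float64(32.00862432795708), np.float64(31.94713914769989)]
[ 595.26476532 -308.3718889   135.        ] 0.18034594818414165 [np.float64(93.8869847667837), np.float64(31.892483567167965), np.float64(31.83122148102247)]
[[252.1 228.4  65.4]
 [271.2 228.    9.5]
 [232.7 229.   10.6]
 [272.7 236.4  10.5]
 [233.3 237.4  10.7]]
t=22.82 pos [ 496.7 -116.4  219.6] yaw -0.0071 tilt 0.0012 F [-0.2  0.  -0.2] w 85.8 q [ 0.09  0.21 -0.31  0.   -1.05  1.48]
tx,ty,tz = 0.0326 -0.0132 0.5983  spin -0.0014 | mm [  8.1  -3.3 149.6]
```

Call:
play_rows([
  {"tx":0.033,"ty":-0.013,"tz":0.2,"spin":0,"gripper":-1},
  {"tx":0.033,"ty":-0.013,"tz":0.42,"spin":0,"gripper":-1},
  {"tx":0.033,"ty":-0.013,"tz":0.58,"spin":0,"gripper":-1},
  {"tx":0.033,"ty":-0.013,"tz":0.6,"spin":0,"gripper":-1},
  {"tx":0.033,"ty":-0.013,"tz":0.6,"spin":0,"gripper":-1},
])

```text
clock: 23.45
position: [505.7, -113.4, 69.7]
ee_rot: [1.0, -0.004, 0.001, 0.0]
contact_force: [0.6, -0.5, 0.3]
gripper_width: 85.4
```

```bash
python3 -c "
from h import *
plan(505,-113.2,24,-.006)"
```

```text
t=23.45 pos [ 505.7 -113.4   69.7] yaw -0.0073 tilt 0.0014 F [ 0.6 -0.5  0.3] w 85.4 q [ 0.09  0.41 -0.47  0.   -0.69  1.47]
tx,ty,tz = -0.0029 -0.0010 0.1829  spin -0.0017 | mm [-0.7 -0.3 45.7]
```

Call:
play_rows([
  {"tx":-0.002,"ty":0,"tz":0.1,"spin":0,"gripper":-1},
  {"tx":-0.002,"ty":0,"tz":0.17,"spin":0,"gripper":-1},
  {"tx":-0.002,"ty":0,"tz":0.182,"spin":0,"gripper":-1},
  {"tx":-0.002,"ty":0,"tz":0.182,"spin":0,"gripper":-1},
  {"tx":-0.002,"ty":0,"tz":0.182,"spin":0,"gripper":-0.5},
  {"tx":-0.002,"ty":0,"tz":0.182,"spin":0,"gripper":1},
  {"tx":-0.002,"ty":0,"tz":0.182,"spin":0,"gripper":1},
  {"tx":-0.002,"ty":0,"tz":0.182,"spin":0,"gripper":1},
])

```text
clock: 24.45
position: [505.0, -113.0, 25.0]
ee_rot: [1.0, -0.003, 0.001, 0.0]
contact_force: [-0.9, -0.3, 5.8]
gripper_width: 61.8
```

```bash
python3 -c "
from h import *
plan(505,-113.2,24,-.006)"
```

```text
t=24.45 pos [ 505. -113.   25.] yaw -0.0066 tilt 0.0023 F [-0.9 -0.3  5.8] w 61.8 q [ 0.09  0.48 -0.51  0.   -0.58  1.47]
tx,ty,tz = 0.0000 0.0006 0.0039  spin -0.0008 | mm [0.  0.2 1. ]
```

Call:
play_rows([
  {"tx":0,"ty":0,"tz":-0.03,"spin":0,"gripper":1},
  {"tx":0,"ty":0,"tz":-0.12,"spin":0,"gripper":1},
  {"tx":0,"ty":0,"tz":-0.28,"spin":0,"gripper":1},
  {"tx":0,"ty":0,"tz":-0.46,"spin":0,"gripper":1},
  {"tx":0,"ty":0,"tz":-0.64,"spin":0,"gripper":1},
  {"tx":0,"ty":0,"tz":-0.76,"spin":0,"gripper":1},
  {"tx":0,"ty":0,"tz":-0.76,"spin":0,"gripper":1},
  {"tx":0,"ty":0,"tz":-0.76,"spin":0,"gripper":1},
])

```text
clock: 25.45
position: [502.5, -112.8, 211.4]
ee_rot: [1.0, -0.004, -0.002, -0.0]
contact_force: [0.2, 1.0, -5.0]
gripper_width: 61.4
```

```bash
python3 -c "
from h import *
plan(595.8,-305.7,210,.181)
o=snap(17,{'side':(190,80,310,180),'top':(210,110,330,210)},6)
"
```

```text
t=25.45 pos [ 502.5 -112.8  211.4] yaw -0.0081 tilt 0.0041 F [ 0.2  1.  -5. ] w 61.4 q [ 0.09  0.23 -0.31 -0.   -1.04  1.47]
tx,ty,tz = 0.3793 0.7687 0.0035  spin -0.2407 | mm [ 94.8 192.2   0.9]
```

View pics/side17.png

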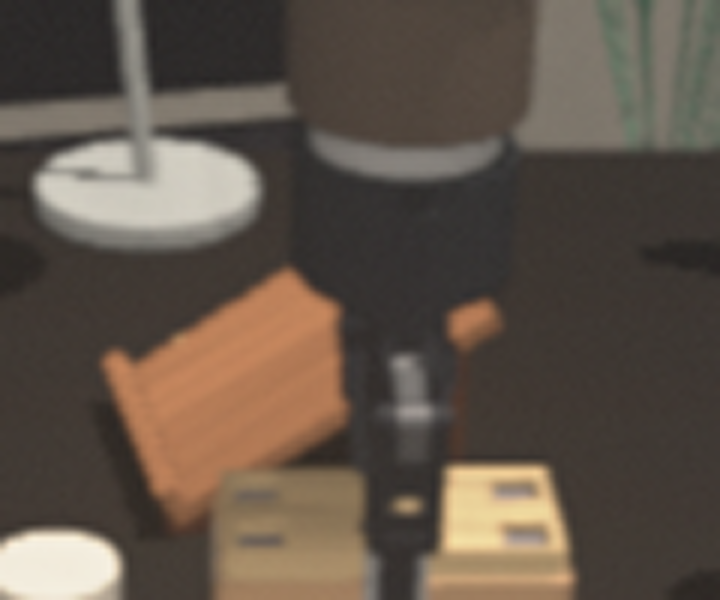

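The shallow box is gripped and level. Carrying it over the stack, bottom at 186 mm against a stack top of 136 mm.

Call:
play_rows([
  {"tx":0.03,"ty":0.05,"tz":0,"spin":-0.02,"gripper":1},
  {"tx":0.08,"ty":0.16,"tz":0,"spin":-0.06,"gripper":1},
  {"tx":0.15,"ty":0.3,"tz":0,"spin":-0.12,"gripper":1},
  {"tx":0.22,"ty":0.45,"tz":0,"spin":-0.17,"gripper":1},
  {"tx":0.29,"ty":0.6,"tz":0,"spin":-0.22,"gripper":1},
  {"tx":0.35,"ty":0.72,"tz":0,"spin":-0.24,"gripper":1},
  {"tx":0.375,"ty":0.7687,"tz":0,"spin":-0.24,"gripper":1},
  {"tx":0.375,"ty":0.7687,"tz":0,"spin":-0.24,"gripper":1},
  {"tx":0.375,"ty":0.7687,"tz":0,"spin":-0.24,"gripper":1},
])

```text
clock: 26.68
position: [595.9, -304.8, 212.8]
ee_rot: [0.996, 0.091, -0.001, -0.0]
contact_force: [-0.6, 0.3, -4.3]
gripper_width: 61.9
```

```bash
python3 -c "
from h import *
plan(595.8,-305.7,175,.181)
o=snap(18,{'side':(240,160,380,280),'top':(290,90,410,190)},5.5)
s,t=o['side'],o['top']
p=np.array([0,0,0.])
from bench import read_state
p=read_state()['position']; z=p[2]-25+43
a=np.array([np.cos(.181),np.sin(.181)]);b=np.array([-a[1],a[0]])
for g,bx in((t,(335,95,395,175)),(s,(266,180,360,240))):
  K=np.array(grey(g,bx,30,170,8)); W=onz(g,K[:,:2],z)
  for k,w in zip(K,W): print(k.round(1),((w-p)[:2]@np.c_[a,b]).round(1))
"
```

```text
t=26.68 pos [ 595.9 -304.8  212.8] yaw 0.1817 tilt 0.0017 F [-0.6  0.3 -4.3] w 61.9 q [-0.23  0.48  0.08 -0.   -1.17  1.98]
tx,ty,tz = -0.0009 0.0036 0.1512  spin 0.0009 | mm [-0.2  0.9 37.8]
[336.6 111.9  47.6] [67.1 61.2]
[377.7 102.2 468.6] [ 77.  -40.5]
[356.6 117.6  26.2] [46.5 16.9]
[353.4 127.3  74.9] [24.  28.9]
[352.  142.9  13.7] [-12.6  39.4]
[377.9 153.8  32.8] [-47.3 -15.1]
[364.5 155.8  34.6] [-47.5  16.7]
[370.  164.   26.8] [-68.6   7.9]
[353.8 166.2  23.4] [-68.1  46. ]
[392.6 171.7  24.1] [-94.  -40.4]
[360.1 172.7   8.4] [-85.4  34.7]
[ 282.1  208.1 1234.9] [-50.3  39.5]
[343.8 197.4 911.9] [76.9 47. ]
[323.1 217.3  21.2] [12.7 -3.1]
[288.  216.2  22.2] [-47.9  13.8]
[333.  221.   10.9] [ 25.5 -17.1]
[282.  229.1  36.1] [-70.2 -18.8]
[332.6 225.3   9.8] [ 19.6 -28.5]
[294.1 226.7  19.9] [-47.6 -17.3]
```

View pics/side18.png

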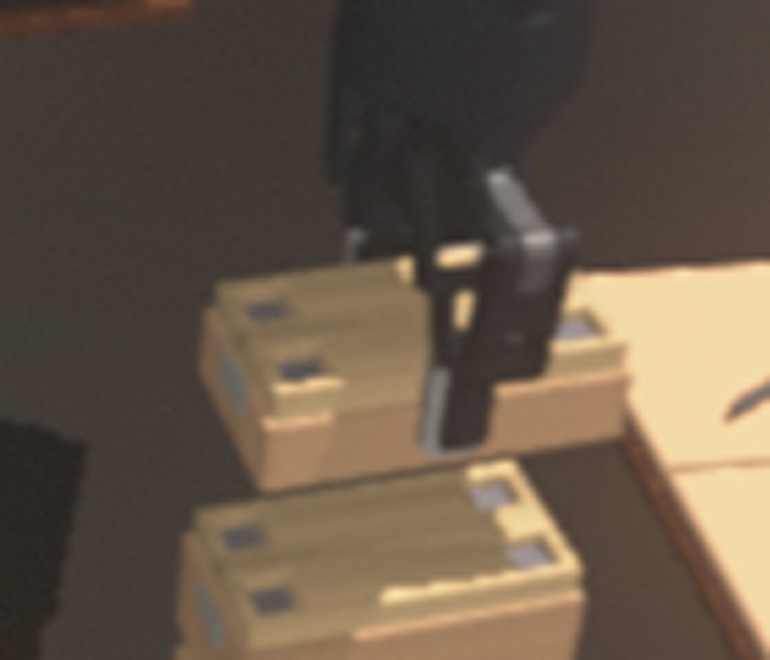

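View pics/top18.png

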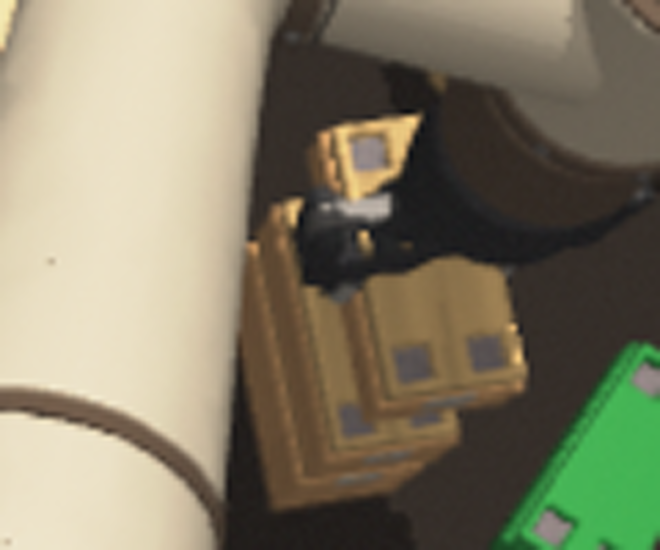

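Held box's centre is 0.5 mm behind the TCP, so I'm aiming for (596.1,−305.5). Seated TCP height should be about 155, or 161 if a foot misses its recess.

```bash
python3 -c "
from h import *
plan(596.1,-305.5,165,.181)"
```

```text
t=26.77 pos [ 596.2 -304.7  213.6] yaw 0.1823 tilt 0.0003 F [ 0.3 -0.1 -4.3] w 61.9 q [-0.23  0.48  0.08 -0.   -1.17  1.98]
tx,ty,tz = -0.0010 0.0030 0.1944  spin 0.0017 | mm [-0.2  0.8 48.6]
```

Call:
play_rows([
  {"tx":0,"ty":0.002,"tz":0.05,"spin":0,"gripper":1},
  {"tx":0,"ty":0.002,"tz":0.12,"spin":0,"gripper":1},
  {"tx":0,"ty":0.002,"tz":0.17,"spin":0,"gripper":1},
  {"tx":0,"ty":0.002,"tz":0.18,"spin":0,"gripper":1},
  {"tx":0,"ty":0.002,"tz":0.18,"spin":0,"gripper":1},
  {"tx":0,"ty":0.002,"tz":0.18,"spin":0,"gripper":1},
])

```text
clock: 27.52
position: [597.0, -306.6, 169.1]
ee_rot: [0.996, 0.091, 0.001, 0.0]
contact_force: [-1.0, 0.6, -2.9]
gripper_width: 62.0
```

```bash
python3 -c "
from h import *
plan(596.1,-305.5,159,.181)"
```

```text
t=27.52 pos [ 597.  -306.6  169.1] yaw 0.1813 tilt 0.0015 F [-1.   0.6 -2.9] w 62.0 q [-0.23  0.52  0.03  0.   -1.08  1.99]
tx,ty,tz = -0.0028 -0.0048 0.0405  spin 0.0004 | mm [-0.7 -1.2 10.1]
```

Call:
play_rows([
  {"tx":-0.002,"ty":-0.003,"tz":0.01,"spin":0,"gripper":1},
  {"tx":-0.002,"ty":-0.003,"tz":0.02,"spin":0,"gripper":1},
  {"tx":-0.002,"ty":-0.003,"tz":0.02,"spin":0,"gripper":1},
  {"tx":-0.002,"ty":-0.003,"tz":0.02,"spin":0,"gripper":1},
])

```text
clock: 28.02
position: [596.0, -305.7, 163.5]
ee_rot: [0.996, 0.091, 0.0, 0.0]
contact_force: [0.2, 0.3, -4.0]
gripper_width: 61.9
```

```bash
python3 -c "
from h import *
plan(596.1,-305.5,159,.181)"
```

```text
t=28.02 pos [ 596.  -305.7  163.5] yaw 0.1813 tilt 0.0001 F [ 0.2  0.3 -4. ] w 61.9 q [-0.23  0.52  0.02  0.   -1.07  1.99]
tx,ty,tz = 0.0007 -0.0008 0.0179  spin 0.0003 | mm [ 0.2 -0.2  4.5]
```

On target. Lowering slowly.

Call:
play_rows([
  {"tx":0,"ty":0,"tz":0.008,"spin":0,"gripper":1},
  {"tx":0,"ty":0,"tz":0.016,"spin":0,"gripper":1},
  {"tx":0,"ty":0,"tz":0.022,"spin":0,"gripper":1},
  {"tx":0,"ty":0,"tz":0.022,"spin":0,"gripper":1},
])

```text
clock: 28.52
position: [595.8, -305.7, 157.7]
ee_rot: [0.996, 0.09, -0.0, -0.0]
contact_force: [-0.4, 0.3, -4.8]
gripper_width: 61.6
```

Call:
play_rows([
  {"tx":0,"ty":0,"tz":0.006,"spin":0,"gripper":1},
  {"tx":0,"ty":0,"tz":0.01,"spin":0,"gripper":1},
  {"tx":0,"ty":0,"tz":0.01,"spin":0,"gripper":1},
])

```text
clock: 28.9
position: [595.9, -305.7, 155.3]
ee_rot: [0.996, 0.09, -0.0, -0.0]
contact_force: [0.4, -0.3, -3.9]
gripper_width: 61.3
```

Call:
play_rows([
  {"tx":0,"ty":0,"tz":0.004,"spin":0,"gripper":1},
  {"tx":0,"ty":0,"tz":0.006,"spin":0,"gripper":1},
  {"tx":0,"ty":0,"tz":0.006,"spin":0,"gripper":1},
])

```text
clock: 29.28
position: [596.0, -305.8, 155.0]
ee_rot: [0.996, 0.091, 0.0, 0.0]
contact_force: [-3.2, 1.0, 2.9]
gripper_width: 62.0
```

Contact at 155.0, the expected seat height. Releasing and withdrawing upward and aside.

Call:
play_rows([
  {"tx":0,"ty":0,"tz":0,"spin":0,"gripper":-0.6},
  {"tx":0,"ty":0,"tz":0,"spin":0,"gripper":-1},
  {"tx":0,"ty":0,"tz":0,"spin":0,"gripper":-1},
  {"tx":0,"ty":0,"tz":-0.06,"spin":0,"gripper":-1},
  {"tx":0,"ty":0,"tz":-0.2,"spin":0,"gripper":-1},
  {"tx":0,"ty":0,"tz":-0.36,"spin":0,"gripper":-1},
  {"tx":-0.1,"ty":-0.15,"tz":-0.4,"spin":0,"gripper":-1},
  {"tx":-0.2,"ty":-0.35,"tz":-0.4,"spin":0,"gripper":-1},
  {"tx":-0.35,"ty":-0.55,"tz":-0.4,"spin":0,"gripper":-1},
  {"tx":-0.45,"ty":-0.75,"tz":-0.4,"spin":0,"gripper":-1},
  {"tx":-0.45,"ty":-0.85,"tz":-0.4,"spin":0,"gripper":-1},
  {"tx":-0.45,"ty":-0.85,"tz":-0.4,"spin":0,"gripper":-1},
])

```text
clock: 30.78
position: [447.0, -115.9, 255.7]
ee_rot: [0.996, 0.092, 0.002, 0.0]
contact_force: [-0.1, -0.8, 0.1]
gripper_width: 85.7
```

```bash
python3 -c "
from h import *
plan(596.1,-305.5,155,.181)
o=snap(19,{'side':(240,200,370,320)},5)
s,t=o['side'],o['top']
for g,bx in((t,(332,100,385,178)),(s,(270,205,356,252))):
  K=np.array(grey(g,bx,35,200,8)); K=np.array([k for k in K if 12<k[2]<45]); print(K.round(1))
  if len(K)==4:
    c,ax,*r=rect(onz(g,K[:,:2],173));print(c,np.arctan2(ax[1],ax[0]),r)
"
```

```text
t=30.77 pos [ 447.  -115.9  255.7] yaw 0.1842 tilt 0.0034 F [-0.1 -0.8  0.1] w 85.7 q [ 0.1   0.09 -0.36  0.   -1.12  1.65]
tx,ty,tz = 0.4461 0.8546 0.4048  spin 0.0040 | mm [111.5 213.6 101.2]
[[363.4 123.8  23.4]
 [350.9 125.4  24.9]
 [371.3 159.9  26.2]
 [358.5 161.7  27.8]
 [364.5 168.4  14.3]]
[[325.  211.9  38.4]
 [332.1 233.9  17.8]
 [285.6 241.   21.8]
 [339.4 244.6  18.1]]
[ 618.67219561 -276.42426582  173.        ] 0.9302249681055854 [np.float64(74.59585657743477), np.float64(99.74926900279289), np.float64(70.98707535425355)]
```

View pics/side19.png

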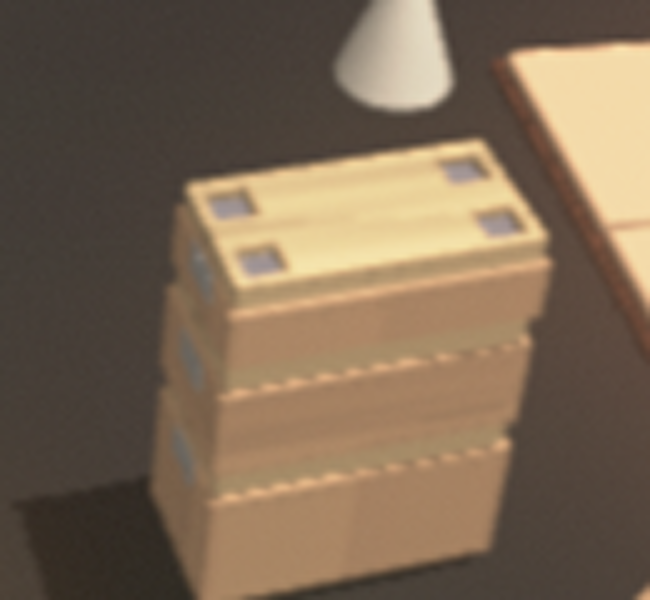

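View pics/top19.png

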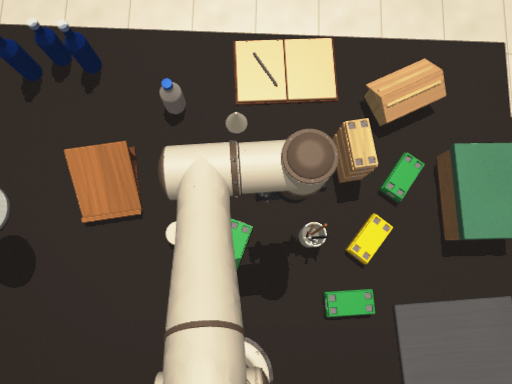

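```bash
python3 -c "
from h import *
s=dict(np.load('side19.npz'));t=dict(np.load('top19.npz'))
c,ax,*r=rect(onz(t,[(363.4,123.8),(350.9,125.4),(371.3,159.9),(358.5,161.7)],173));print(c,np.arctan2(ax[1],ax[0]),r)
K=np.array(grey(s,(282,228,348,258),35,200,8));print(K.round(1))
K=np.array([k for k in K if 14<k[2]<26])
if len(K)==4:
  for z in(171,173,175,179):
    c,ax,*r=rect(onz(s,K[:,:2],z));print(z,c,np.arctan2(ax[1],ax[0]),r)
"
```

```text
[ 596.21585561 -305.3532723   173.        ] 0.19004909420043972 [np.float64(94.0149545009089), np.float64(32.17247813512258), np.float64(31.820845969618333)]
[[306.  230.1  52.7]
 [343.7 232.8  75.1]
 [332.1 233.9  17.8]
 [285.7 241.   21.6]
 [339.4 244.6  18.1]
 [291.7 252.3  21. ]]
171 [ 597.15757215 -304.06249596  171.        ] 0.18444096879952562 [np.float64(94.43748043267878), np.float64(32.38333559866303), np.float64(32.212251623609205)]
173 [ 596.4529638 -306.3664798  173.       ] 0.18444096879952637 [np.float64(94.06944945245073), np.float64(32.257134955774006), np.float64(32.08671770967927)]
175 [ 595.74835544 -308.67046363  175.        ] 0.18444096879952682 [np.float64(93.70141847222257), np.float64(32.13093431288479), np.float64(31.961183795749434)]
179 [ 594.33913874 -313.27843131  179.        ] 0.18444096879952682 [np.float64(92.96535651176633), np.float64(31.878533027106677), np.float64(31.71011596788955)]
```

The shallow box's centre is (596.3,−305.9) at seat height, within 1 mm of the lid. Its yaw is 0.187, against 0.180 for the lid. The two views agree at the seated height, not at the 6 mm higher one. Handing in.

```bash
python3 -c "
from bench import *
print(job_done())"
```

```text
the job is handed in; nothing more can be done
None
```

The stack is finished and handed in at about 31 s of the 72 s allowed; `job_done()` reports no verdict.

**What I did:** I lifted the lid off the easel still tilted, pressed it level on bare desk and regripped it. I then seated it on the charcoal box, stood the closed box on the deep box, and put the shallow box on top. The arm is raised clear with the gripper open.

**Last checks:**

| Placing | Distance from target | Angle from target | Height |
|---|---|---|---|
| Lid on open box | under about 1.5 mm | under 0.01 rad | seated |
| Closed box on deep box (measured by its lid) | under 1 mm | 0.01 rad | seated |
| Shallow box on lid | under 1 mm | 0.007 rad | seated |

- **Height evidence:** each set-down met resistance at the computed seat height, and the two camera views agree there.
- **Bystanders:** the last top view shows nothing fallen. The drum was partly hidden behind the arm then, so that view doesn't confirm it. I didn't measure the bystanders' positions at the end.
- **Deep box:** it had not moved just before I placed the first box on it. I didn't measure it separately afterwards.

**Disagreements:** the two cameras differ by about 1 mm in y throughout, and I averaged them. One move call was refused because its rows had no spin value; the arm didn't move, and I repeated it with all five numbers.

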